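Power up the sample mill and run a grinding cup

TASK

Get the battery-driven sample mill running: take the charged battery pack out of the charger and plug it fully home into the mill's battery well, its rib in the well's groove. Then take the taller of the two grinding cups from the rack by its T-handle, keep it upright, and push its keyed shaft into the mill's drive hub, turning it until the key slips into the keyway and the cup sits right down on the hub. The mill runs only while the cup is pressed down, so keep pushing until the sprung drive head is down and finish holding the cup there, still gripped and pressed; leave everything else on the bench where it is.

Things in the scene. Friction and masses are not known exactly. Their poses are not given: they have to be found in the camera images.
- charged_battery (a point): Charged battery pack, upright in the charger: grey plastic block, 52 mm (x) by 40 mm (y) by 84 mm high, 0.26 kg. A rib 10 mm wide, 4 mm proud runs up the middle of its +x face; its lowest 7 mm taper in by 3 mm a side. This point is its centre, 42 mm above its underside; z up. Plugged in, its lower 36 mm are in the mill, so grip it across y (40 mm) some 20 mm above this point.
- charger: Fixed white charger, 150 by 80 mm; origin on the bench, under the pack. The pack stands in its open cradle, 8 mm above the bench; the cradle's walls cover only the pack's lowest 16 mm, with 2 to 3 mm of play all round. z up.
- mill: The sample mill, fixed to the bench: grey battery bay on its -x side, 120 mm wide and 80 mm high, and behind it a round white motor housing 126 mm across, 80 mm high, with the steel drive hub standing on top of it, 132 mm above the bench at rest. Origin on the bench; the well's centre is at x = -52 mm, the hub's axis at x = +42 mm.
- battery_well (a point): Centre of the mouth of the mill's battery well, level with the deck round it, 80 mm above the bench. The well is a straight hole 54 mm (x) by 42 mm (y), 36 mm deep, with a groove 13 mm wide and 5 mm deep in its +x wall for the pack's rib. x points to the drive hub, 94 mm away; z up. Plugged home, the pack stands on its floor, axes along the well's, the pack's centre 6 mm above this point.
- hub_mouth (a point): Centre of the top face of the drive hub (steel, 48 mm across). Its bore is 21.6 mm wide, 36 mm deep, open at the top; a keyway 8 mm wide and 6 mm deep runs down the bore's +x side, so x points to the keyway; z up. The motor's gears hold the hub: it turns only under 0.4 Nm or more. Cup home: key in keyway, the cup's seat on this face. The hub rides down with the drive head.
- drive_head (a joint): How far the sprung drive head with the hub is pressed down, in m: 0 at rest, 0.006 at its stop. It begins to move at about 7 N, needs about 12 N at the stop (the weight of the cup helps with 4 N), springs back when let go and makes the run switch at 0.004.
- tall_cup_grip (a point): Centre of the T-handle bar of the taller cup (steel, 62 mm across, 48 mm deep, 0.4 kg, grey lid 66 mm across). The black bar is 60 mm long (x), 16 mm wide (y), 18 mm high, its underside 18 mm above the lid. z up. A lug on the lid's rim marks +x, the key's side. The cup stands upright in one of the two places of a rack, its shaft in a plain 36 mm hole: lift it 40 mm or more to clear.
- tall_cup_seat (a point): Centre of the flat underside (seat, 48 mm across) of the taller cup, 90 mm straight below its handle point, 50 mm above the bench at the start. From it a round steel shaft, 20 mm in diameter, goes 34 mm down; its last 6 mm are tapered. A key 6 mm wide and 4.5 mm proud runs down the shaft's +x side from the seat and ends 12 mm short of the tip. z up.
- short_cup_grip (a point): Bystander: centre of the T-handle bar of the shorter cup (26 mm lower than the taller one, otherwise alike) in the other place of the rack, 110 mm away.
- flat_battery (a point): Bystander: middle of a used battery pack of the same kind, lying on its side on the bench (40 mm high).
- brush: Bystander: small cleaning brush lying on the bench, 160 mm long; origin under its middle.
- sample_jar: Bystander: jar, 60 mm across, 70 mm high; origin at the centre of its underside.
- beaker: Bystander: glass beaker, 72 mm across, 90 mm high; origin at the centre of its underside.
- dishes: Bystander: stack of three clear dishes, 90 mm across, 48 mm high; origin at the centre of its underside.
- reagent_bottle: Bystander: brown bottle with a white cap, 64 mm across, 150 mm high; origin at the centre of its underside.
Not all that is in view belongs to the job. Leave any yellow look-alike of the part that bears charged_battery alone.

How it is judged:
By the outcome, as a careful person would: the job done as asked, in the order asked, and still so for the second after the job is handed in, while the arm keeps its last pose, push and grip.
It also fails if it takes over 64 s, if anything falls off the work surface, if the arm or the gripper's body presses on something with over 40 N, if the wrist force passes 120 N, or if a joint passes its speed limit or range.

ROBOT

A 7-joint arm with a two-finger parallel gripper is mounted at the origin on the work surface. World frame = base frame: x ahead of the robot, y to its left, z up, the work surface at z = 0. Lengths are in m, angles in rad, forces in N, time in s.
With the tool pointing down it reaches from about 0.4 to 0.9 m from the base axis. Payload 5.5 kg.
Tool frame: the origin (TCP) lies midway between the tips of the shut fingers; the grasp point (between the pads) lies 19 mm behind it; z points along the fingers, y is the direction in which the jaws open and shut (so a half turn about z gives the same grasp; the last joint's range is limited). The gripper opens to 85 mm and grips with 20 to 120 N. Pads are 22 mm wide; open, the fingers measure 114 mm over their backs; the gripper's body (76 mm by 85 mm) begins 54 mm behind the grasp point. The pads swing forward as they close: fully open they stand 13 mm farther back than shut.
Start: joints at [-1.021, 0.501, -0.427, 1.55, 0.221, 1.138, -0.21], TCP at [0.184, 0.623, 0.231] pointing down, gripper open.
Joint ranges: [-2.88, 2.88], [-0.31, 2.03], [-1.54, 1.56], [0.2, 2.42], [-1.41, 4.55], [0.19, 2.02], [-2.57, 2.57]. Speed limits (rad/s): [2.57, 2.57, 3.14, 3.14, 3.14, 3.14, 3.14].

INTERFACE

Orientations are given as a 3x3 rotation matrix whose columns are the frame's x, y, z axes.
In Python, from bench import state, optics, workorder gives the robot as it stands. The module is installed in compiled form; this text tells all that it offers.
- The arm moves only by the tool servo_tool, never from a script. Its argument "increments" is a list of rows, each a list of 7 numbers: the shift along the tool's x, y, z normalised to -1 to 1, where 1 is 0.04 m, then the turn, a rotation vector about the tool's x, y, z normalised to -1 to 1, where 1 is 0.1 rad, then the opening, from -1 (shut) to 1 (fully open). A call has 1 to 20 rows; each row shifts and turns the commanded pose from where the row before left it, along the tool's axes as they then stand; what a row does not reach is not made up. A row lasts 1/8 s, in which the tool goes at most 62.5 mm and 10.7 degrees, less where a joint would pass 70% of its speed; a pose out of reach is approached as far as the arm can. A call with a number of a shift or a turn outside -1 to 1 is refused whole. A call with a gripper value outside its range is refused whole. The fingers move at their own pace and stop on an object; the grip force is fixed at half the most. Time passes only in rows, so rows that do not move let the fingers close. It gives the time, the measured TCP pose, the force and the opening at its end, in the units of the state.
- state(): the state, without advancing time (a new reading comes with each control period).
- optics.grab_frame(name): name is "scene" or "top"; returns a dict with "color" (480x640x3 uint8, blue, green, red), "vertical_fov" (degrees; the focal length in pixels is half the picture's height over the tangent of half this angle, whatever the lens; pixels are square), "cx", "cy" (the principal point, pixels), "world_to_cam" (4x4, takes a point from world to camera coordinates). Camera axes: x right, y down, z forward; pixel columns grow to the right and rows downward; lengths in m; the calibration is good to about 2 mm. A picture is of the moment at which its call begins. There is no depth.
- workorder.close_job(): hands the job in, once; it reports no verdict.
The state is a dict: "time": time; "qpos": joint angles; "dq": joint speeds; "effort": joint torques, N m; "tool_pos": TCP position; "orientation": TCP orientation; "wrist_force": force on the tool from outside, world axes, zero at the start; "wrist_torque": the same for the moment, N m; "finger_gap": finger opening in m.
Only numpy, scipy, OpenCV 4.12 (cv2) and the standard library are available. Lean on these libraries where they do the work, as an engineer would, in place of code of your own. Each camera call takes 0.05 s, during which the arm holds its last target.

## Working session

There is one attempt and no reset: what is moved stays moved. The work goes in short steps, Python scripts to look and compute and a tool call to move; the robot and the scene stay as the last step left them, time stands still between calls to the robot, and variables do not carry over. Pictures are saved under pics/ and viewed, and the job is handed in when it is done.

Besides the shell and the picture viewer there is one more tool, called after "Call:" as name(argument=value, ...) on one line, values as JSON. servo_tool: Moves the arm, as the interface text tells. Scaled input: -1 to 1 covers 0.04 m each way for a shift and 0.1 rad each way for a turn. Its arguments: {"type":"object","properties":{"increments":{"type":"array","items":{"type":"array","items":{"type":"number"}}}},"required":["increments"]}

```bash
mkdir -p pics; cat > h.py <<'E'
import numpy as np, cv2
from bench import state, optics, workorder
def grab(n):
    f=optics.grab_frame(n); f['f']=240/np.tan(np.radians(f['vertical_fov'])/2); return f
def proj(f,p):
    c=f['world_to_cam']@np.append(p,1); return np.array([f['f']*c[0]/c[2]+f['cx'],f['f']*c[1]/c[2]+f['cy']])
def ray(f,u,v):
    T=np.array(f['world_to_cam']);R=T[:3,:3];o=-R.T@T[:3,3]
    d=R.T@np.array([(u-f['cx'])/f['f'],(v-f['cy'])/f['f'],1]);return o,d
def onz(f,u,v,z):
    o,d=ray(f,u,v);return o+d*(z-o[2])/d[2]
E
python3 - <<'E'
from h import *
np.set_printoptions(precision=4,suppress=True)
s=state()
for k in s: print(k,np.array(s[k]).tolist())
for n in ('scene','top'):
    f=grab(n);cv2.imwrite(f'pics/{n}0.png',f['color']);print(n,f['f'],f['cx'],f['cy'],ray(f,f['cx'],f['cy']))
E
```

```text
time 0.0
qpos [-1.0208254011714906, 0.5018663558159157, -0.4267758448490359, 1.5514489835251015, 0.2208040340207121, 1.1383002781046851, -0.21026370953779483]
dq [-0.0015118820429578697, 0.00023796374896876052, 0.0018361690589988144, -0.00028885631312606044, 6.521922211817455e-05, 0.0008413495195640748, -0.001325525017896351]
effort [0.000616221695963759, -56.95132255554199, -5.815814137458801, -28.094522953033447, 0.010587038705125451, 0.012066481285728514, 1.2938606346324377e-05]
tool_pos [0.18371249041702395, 0.622772963196943, 0.2302468125324624]
orientation [[-0.959184612101969, 0.28277995561780317, -0.0006136836222772958], [0.28278061507898866, 0.9591827947013937, -0.0018681767508415715], [6.0351833189158406e-05, -0.001965464224265331, -0.9999980666521509]]
wrist_force [0.06321776831324877, 0.40562477218263654, 0.2627223745465206]
wrist_torque [0.010517763968303307, 0.025545794992254133, 0.0073598013160000786]
finger_gap 0.08526512770865016
scene 597.9353139617235 326.9003372495435 238.41234265982766 (array([1.5282, 0.8755, 0.9183]), array([-0.6423, -0.5373, -0.5466]))
top 592.5539455408187 325.2352882112848 248.62956824245558 (array([0.3824, 0.0939, 1.8522]), array([ 0.1222, -0.0143, -0.9924]))
```

View pics/scene0.png

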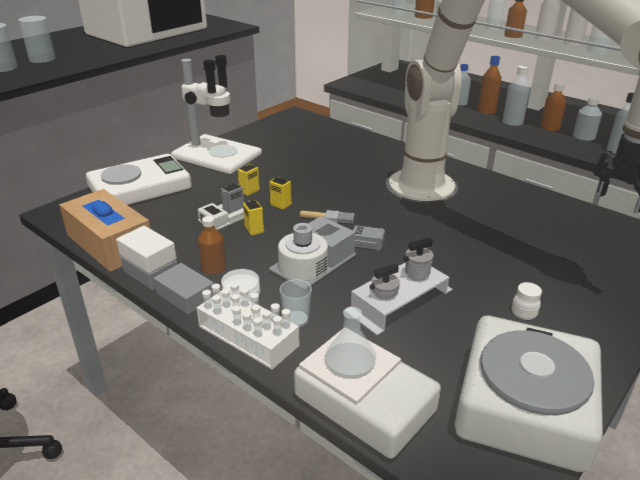

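View pics/top0.png

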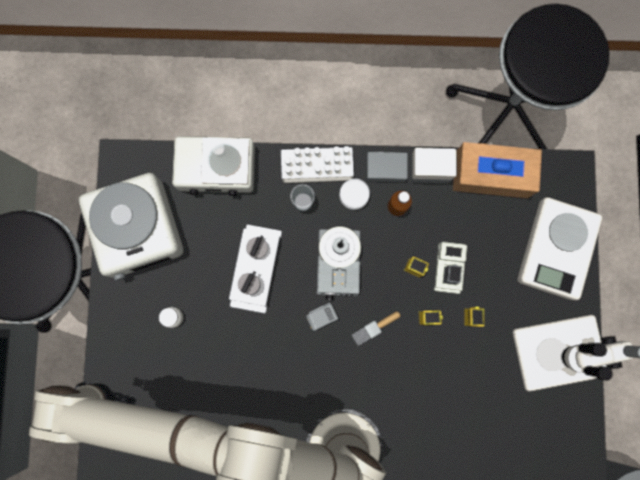

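The scene picture shows the grey pack in the white charger at about (233,197), with yellow look-alikes at (249,180), (281,193) and (254,217). The mill is at (310,250), and the rack's cups have handles at (386,272) and (420,245). In the top picture the charger is at (452,268), the mill at (340,262) and the rack at (256,268). I'll enlarge these.

```bash
python3 - <<'E'
import cv2,numpy as np
t=cv2.imread('pics/top0.png');s=cv2.imread('pics/scene0.png')
def cr(i,u,v,w,h,k): return cv2.resize(i[v:v+h,u:u+w],None,fx=k,fy=k,interpolation=cv2.INTER_CUBIC)
cv2.imwrite('pics/t_mid.png',cr(t,310,220,80,80,7))
cv2.imwrite('pics/t_ch.png',cr(t,400,230,100,100,6))
cv2.imwrite('pics/t_rack.png',cr(t,220,215,80,100,6))
cv2.imwrite('pics/s_a.png',cr(s,190,160,130,75,6))
cv2.imwrite('pics/s_b.png',cr(s,265,205,195,125,4))
E
```

```text
(no output)
```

View pics/t_mid.png

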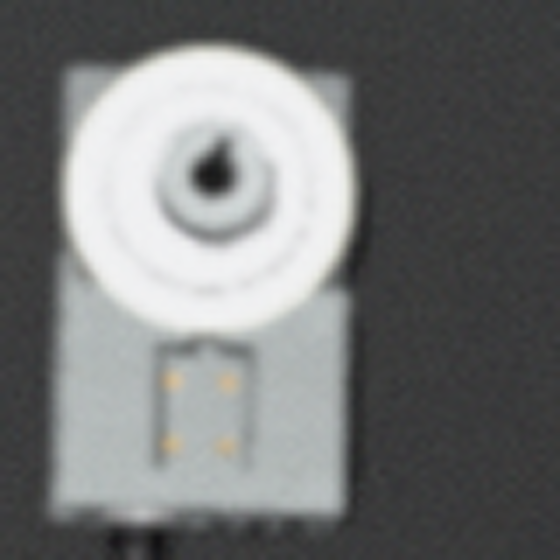

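View pics/t_ch.png

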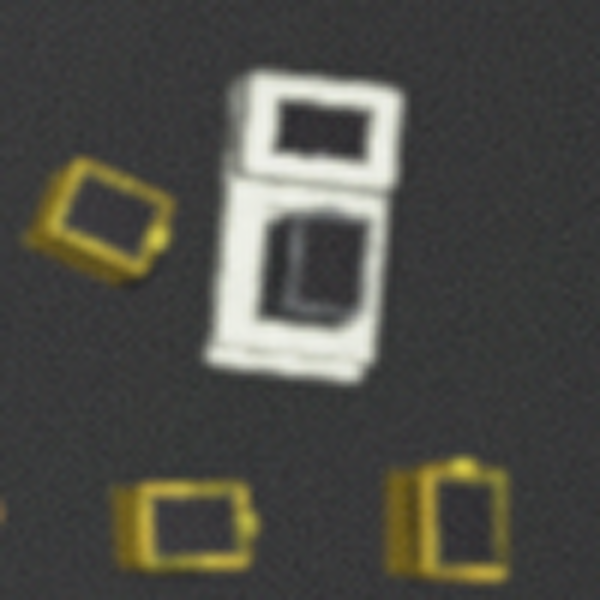

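View pics/t_rack.png

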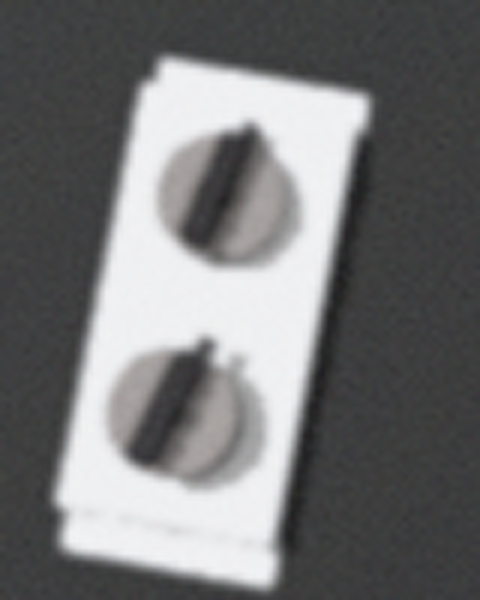

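View pics/s_a.png

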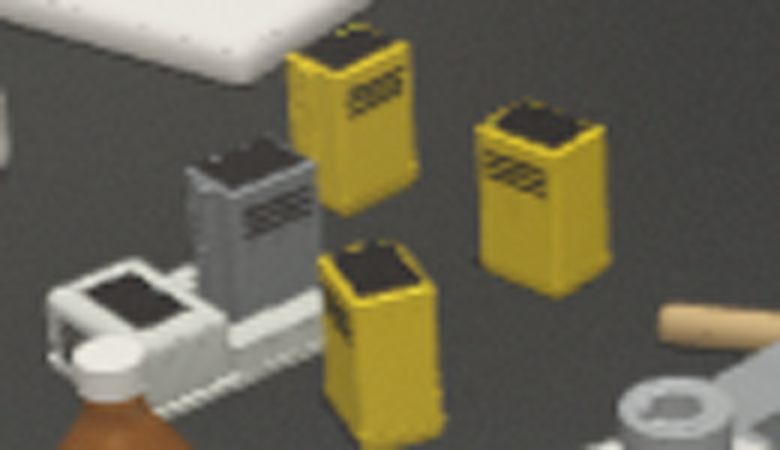

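View pics/s_b.png

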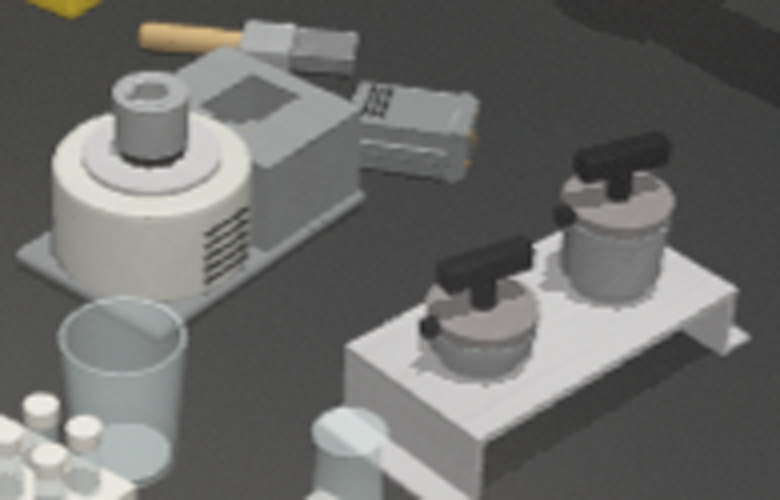

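```bash
python3 - <<'E'
import cv2,numpy as np
t=cv2.imread('pics/top0.png');s=cv2.imread('pics/scene0.png')
def cr(i,u,v,w,h,k):
    c=cv2.resize(i[v:v+h,u:u+w],None,fx=k,fy=k,interpolation=cv2.INTER_CUBIC).astype(float)
    return np.clip(255*(c/255)**0.5,0,255).astype(np.uint8)
cv2.imwrite('pics/t_ch2.png',cr(t,432,238,40,58,10))
cv2.imwrite('pics/s_a2.png',cr(s,215,175,40,50,12))
E
```

```text
(no output)
```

View pics/t_ch2.png

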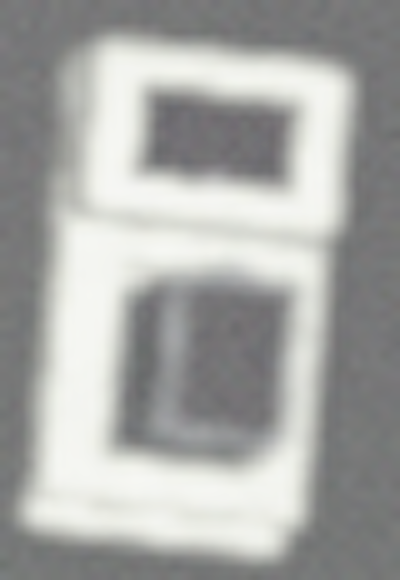

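View pics/s_a2.png

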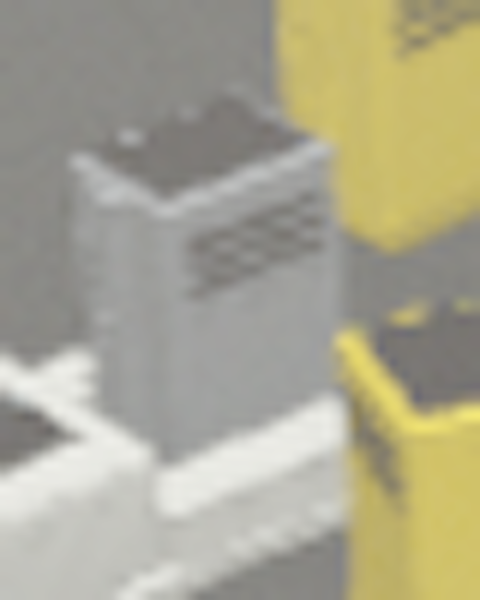

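```bash
cat > m.py <<'E'
from h import *
np.set_printoptions(precision=4,suppress=True)
T=[grab('top') for _ in range(4)]; S=[grab('scene') for _ in range(4)]
t=T[0]; s=S[0]
t['color']=np.mean([a['color'] for a in T],0); s['color']=np.mean([a['color'] for a in S],0)
np.savez('f0.npz',t=t['color'],s=s['color'])
import pickle; pickle.dump((t,s),open('f0.pkl','wb'))
E
python3 m.py; python3 - <<'E'
from h import *
import pickle
np.set_printoptions(precision=4,suppress=True)
t,s=pickle.load(open('f0.pkl','rb'))
def up(f,u,v,w,h,k=8): return cv2.resize(f['color'][v:v+h,u:u+w].astype(np.float32),None,fx=k,fy=k,interpolation=cv2.INTER_CUBIC)
def full(c,u,v,k=8): return (c+0.5)/k-0.5+np.array([u,v])
# white housing in top
u,v,w,h=315,222,50,50
i=up(t,u,v,w,h).min(2); print('levels',np.percentile(i,[5,25,50,75,95]))
m=(i>205).astype(np.uint8)
cs,_=cv2.findContours(m,cv2.RETR_EXTERNAL,cv2.CHAIN_APPROX_NONE);c=max(cs,key=cv2.contourArea)
e=cv2.fitEllipse(cv2.convexHull(c)); ce=full(np.array(e[0]),u,v); print('housing',ce,np.array(e[1])/8,onz(t,*ce,.08))
W=[onz(t,*full(p[0],u,v),.08)[:2] for p in c]; print(cv2.minEnclosingCircle(np.array(W,np.float32)))
# grey deck: gray lvl
u,v,w,h=312,225,56,80
i=up(t,u,v,w,h); g=i.mean(2)
m=(g>110).astype(np.uint8)
cs,_=cv2.findContours(m,cv2.RETR_EXTERNAL,cv2.CHAIN_APPROX_NONE);c=max(cs,key=cv2.contourArea)
P=np.array([full(p[0],u,v) for p in c])
# row wise edges
for r in (268,272,276,280,284,288):
    q=P[abs(P[:,1]-r)<.3]; a,b=q[:,0].min(),q[:,0].max()
    print(r,a,b,onz(t,a,r,.08)[:2],onz(t,b,r,.08)[:2])
cv2.imwrite('pics/mask_mill.png',m*255)
# profiles through hub / well
print('levels g',g[8*55,8*28:8*50:8])
E
```

```text
levels [ 57.9134  75.8323 181.024  235.5314 239.6756]
housing [339.3159 247.0889] [40.2261 40.6387] [0.6061 0.026  0.08  ]
((0.6065244078636169, 0.025712287053465843), 0.06206408515572548)
268 317.4375 358.9375 [0.5415 0.0907] [ 0.5441 -0.0339]
272 317.3125 358.9375 [0.5295 0.0908] [ 0.532  -0.0341]
276 317.1875 358.8125 [0.5175 0.091 ] [ 0.52   -0.0339]
280 317.1875 358.8125 [0.5055 0.0907] [ 0.508 -0.034]
284 317.0625 358.6875 [0.4935 0.0909] [ 0.496  -0.0338]
288 316.9375 358.6875 [0.4815 0.091 ] [ 0.484  -0.0339]
levels g [179.9882 179.7663 179.8378 177.2126 170.9353 161.3833 160.6025 171.9957
 180.7861 182.0638 182.284  182.4852 182.0614 182.5257 182.284  181.639
 182.0269 180.9902 167.2452 124.9226  70.9482  46.549 ]
```

View pics/mask_mill.png

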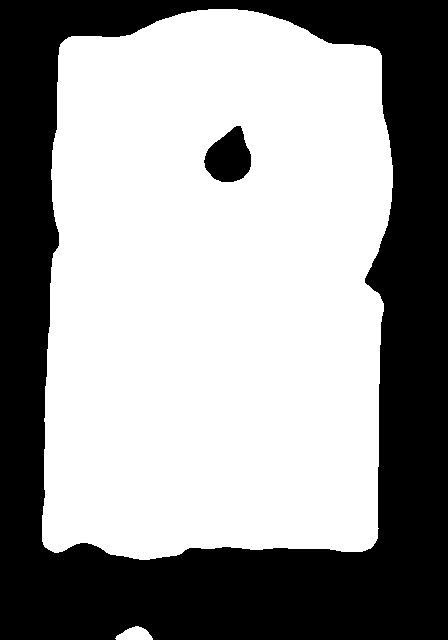

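```bash
python3 - <<'E'
from h import *
import pickle
t,s=pickle.load(open('f0.pkl','rb'))
def st(c):
    lo,hi=np.percentile(c,[1,99]);return np.clip((c-lo)/(hi-lo)*255,0,255).astype(np.uint8)
def up(f,u,v,w,h,k): return cv2.resize(f['color'][v:v+h,u:u+w].astype(np.float32),None,fx=k,fy=k,interpolation=cv2.INTER_CUBIC)
def grid(im,u,v,k,step):
    for a in range(0,im.shape[1]//k,step): cv2.putText(im,str(u+a),(int((a+.5)*k),8),0,.3,(0,0,255));im[::4,int((a+.5)*k)]=(0,0,255)
    for a in range(0,im.shape[0]//k,step): cv2.putText(im,str(v+a),(0,int((a+.5)*k)),0,.3,(0,0,255));im[int((a+.5)*k),::4]=(0,0,255)
    return im
cv2.imwrite('pics/w_s.png',grid(st(up(s,285,215,76,55,10)),285,215,10,5))
c=up(t,326,232,28,60,10); c=np.clip((c-120)/(200-120)*255,0,255).astype(np.uint8)
cv2.imwrite('pics/w_t.png',grid(c,326,232,10,4))
E
```

```text
(no output)
```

View pics/w_s.png

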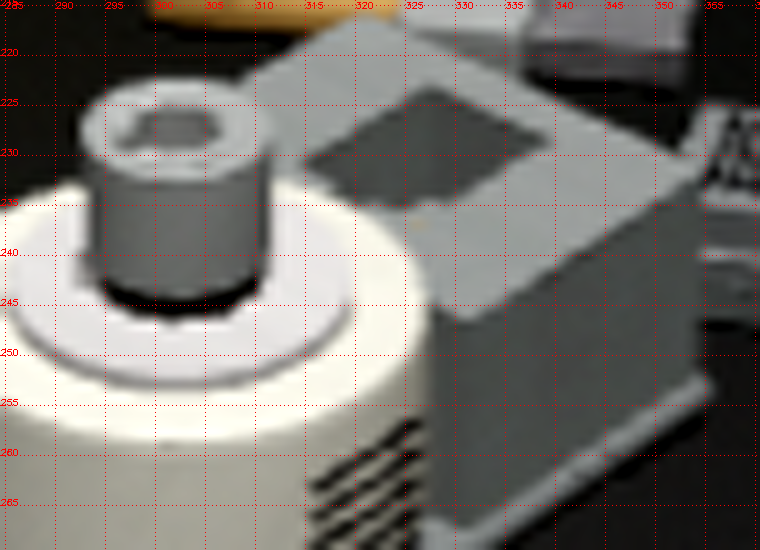

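View pics/w_t.png

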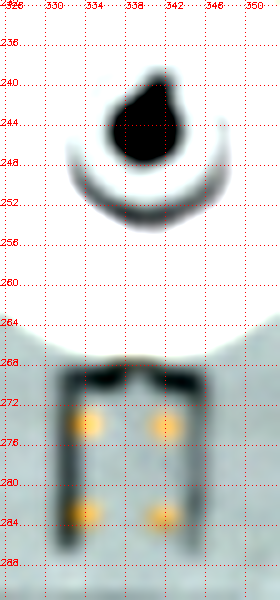

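```bash
python3 - <<'E'
from h import *
import pickle
np.set_printoptions(precision=4,suppress=True)
t,s=pickle.load(open('f0.pkl','rb'))
print('well top c',onz(t,338.8,277.5,.08), 'edges',onz(t,331.3,278,.08),onz(t,346.3,278,.08),onz(t,338.8,268.3,.08),onz(t,338.8,286.5,.08))
C=[onz(s,*p,.08)[:2] for p in ((315,230.5),(327,223.4),(339.2,229))]
print('scene well corners(+x-y, -x-y, -x+y)',C, 'c',(C[0]+C[2])/2,'sides',np.linalg.norm(C[0]-C[1]),np.linalg.norm(C[2]-C[1]))
D=[onz(s,*p,.08)[:2] for p in ((320.5,215.8),(354.5,232),(331.5,246.5))]
print('deck corners',D,np.linalg.norm(D[0]-D[1]),np.linalg.norm(D[2]-D[1]),D[1]-D[0])
print('hub scene',onz(s,301.4,227.4,.132)); print('hub top',onz(t,339.8,245,.132))
k=onz(t,341.7,239.3,.132)-onz(t,339.7,245,.132);print('key dir',k,np.degrees(np.arctan2(k[1],k[0])))
# hub via scene sil
i=cv2.resize(t['color'][232:262,326:356].astype(np.float32),None,fx=8,fy=8,interpolation=cv2.INTER_CUBIC).mean(2)
for r in (240,242,244,246,248): print(r,i[int((r-232+.5)*8),::4].astype(int)[4:54])
E
```

```text
well top c [0.5143 0.0261 0.08  ] edges [0.5123 0.0486 0.08  ] [0.5132 0.0036 0.08  ] [0.5419 0.0266 0.08  ] [0.4873 0.0257 0.08  ]
scene well corners(+x-y, -x-y, -x+y) [array([0.5348, 0.0035]), array([0.4871, 0.0043]), array([0.4874, 0.0466])] c [0.5111 0.0251] sides 0.047656721719211356 0.042256549058955345
deck corners [array([ 0.4687, -0.0344]), array([0.4724, 0.086 ]), array([0.5639, 0.0842])] 0.12045429881504659 0.09151798933349364 [0.0037 0.1204]
hub scene [0.6077 0.0228 0.132 ]
hub top [0.6058 0.0267 0.132 ]
key dir [ 0.017  -0.0056  0.    ] -18.26015437880332
240 [237 238 239 240 240 240 240 239 238 236 232 226 220 212 206 202 201 203
 205 207 207 204 199 188 174 155 132 118 118 132 152 176 193 205 211 214
 216 219 223 229 233 237 239 240 240 240 239 238 237 235]
242 [239 240 240 240 240 240 239 236 233 227 222 215 210 206 206 206 204 197
 190 174 158 137 118  97  78  64  54  60  78 109 136 163 184 199 207 210
 211 211 211 213 217 223 228 233 236 238 240 240 239 237]
244 [240 240 240 240 239 237 235 230 224 217 211 207 205 205 206 203 196 176
 151 116  85  56  38  29  26  28  29  38  49  70  93 124 151 178 195 206
 210 209 205 199 192 192 200 214 225 234 238 239 240 238]
246 [240 239 240 240 239 236 232 222 209 198 194 195 198 201 204 203 199 185
 167 140 111  82  63  49  42  41  43  53  66  89 113 143 168 190 203 209
 212 209 205 198 190 190 198 212 224 234 239 240 240 238]
248 [240 239 240 240 240 238 236 228 216 199 183 174 178 187 194 201 205 206
 206 200 193 182 173 164 158 157 162 171 179 188 196 203 209 212 211 208
 204 197 187 180 176 181 194 211 224 234 239 240 239 237]
```

```bash
python3 - <<'E'
from h import *
import pickle
t,s=pickle.load(open('f0.pkl','rb'))
def up(f,u,v,w,h,k): return cv2.resize(f['color'][v:v+h,u:u+w].astype(np.float32),None,fx=k,fy=k,interpolation=cv2.INTER_CUBIC)
def grid(im,u,v,k,step):
    for a in range(0,im.shape[1]//k,step): cv2.putText(im,str(u+a),(int((a+.5)*k),8),0,.35,(0,0,255));im[::4,int((a+.5)*k)]=(0,0,255)
    for a in range(0,im.shape[0]//k,step): cv2.putText(im,str(v+a),(0,int((a+.5)*k)),0,.35,(0,0,255));im[int((a+.5)*k),::4]=(0,0,255)
    return im
def st(c,lo,hi): return np.clip((c-lo)/(hi-lo)*255,0,255).astype(np.uint8)
cv2.imwrite('pics/p_s.png',grid(st(up(s,215,180,34,45,14),40,200),215,180,14,5))
cv2.imwrite('pics/p_t.png',grid(st(up(t,432,238,40,58,10),40,140),432,238,10,4))
cv2.imwrite('pics/c_t.png',grid(st(up(t,226,222,58,92,6),20,255),226,222,6,5))
cv2.imwrite('pics/c_s.png',grid(st(up(s,365,230,75,75,8),20,200),365,230,8,5))
E
```

```text
(no output)
```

View pics/p_s.png

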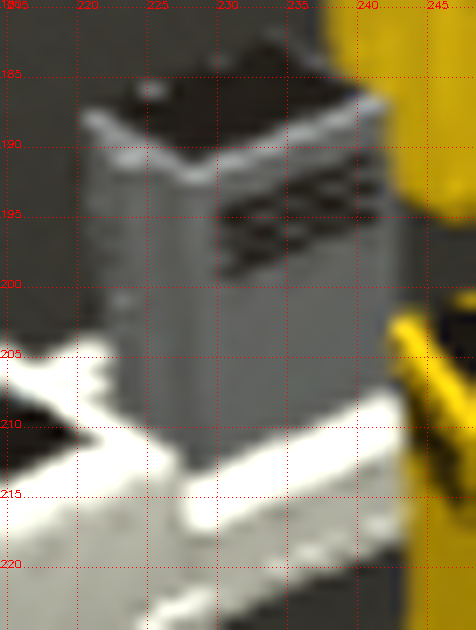

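View pics/p_t.png

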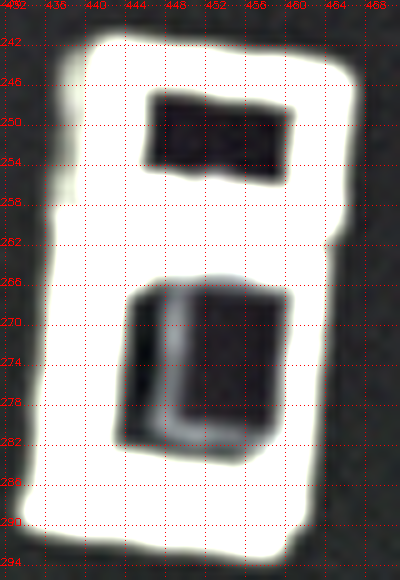

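View pics/c_t.png

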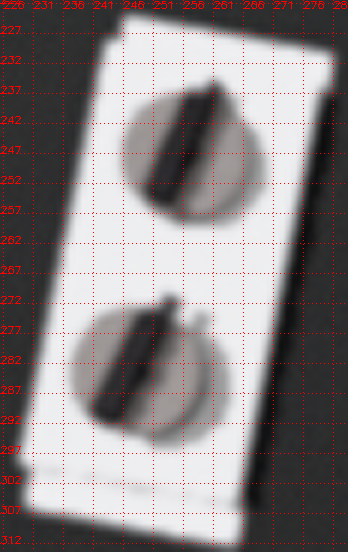

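View pics/c_s.png

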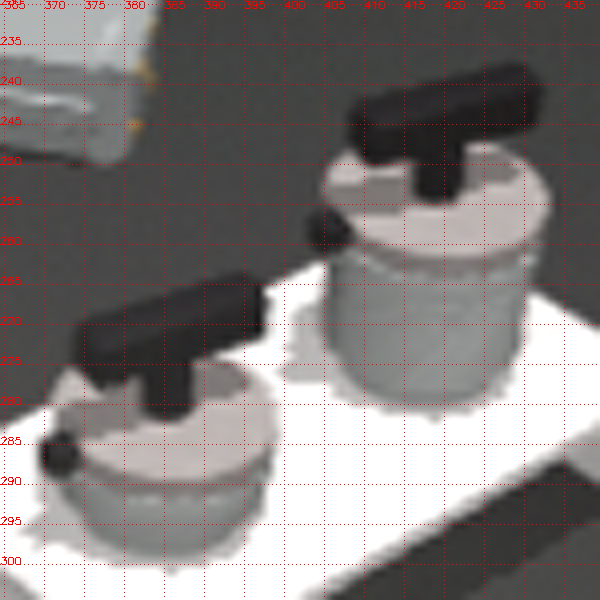

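```bash
python3 - <<'E'
from h import *
import pickle
np.set_printoptions(precision=4,suppress=True)
t,s=pickle.load(open('f0.pkl','rb'))
P=[onz(s,*p,.092) for p in ((220.3,188.0),(228,192.3),(241.5,186.7))]
for p in P: print(p,'in top',proj(t,p),'at z=.024',proj(t,[p[0],p[1],.024]))
print(np.linalg.norm(P[0]-P[1]),np.linalg.norm(P[2]-P[1]),'c',(P[0]+P[2])/2)
# triangulate from top if top face is (449..462?)
for p in ((444.5,267),(460,267),(444,281.5),(459,283)): print(p,onz(t,*p,.092)[:2],onz(t,*p,.024)[:2])
print('charger edges', [onz(t,*p,.02)[:2] for p in ((436.0,262),(433.5,288),(462,290),(465,264))])
E
```

```text
[ 0.5566 -0.3415  0.092 ] in top [461.8776 265.5596] at z=.024 [456.5058 267.6055]
[ 0.5592 -0.3055  0.092 ] in top [449.8744 264.4222] at z=.024 [444.9419 266.5099]
[ 0.5108 -0.3014  0.092 ] in top [448.6297 280.5699] at z=.024 [443.7269 282.0708]
0.03614303989094351 0.048650599780238946 c [ 0.5337 -0.3215  0.092 ]
(444.5, 267) [ 0.5512 -0.2893] [ 0.5577 -0.3041]
(460, 267) [ 0.5521 -0.3358] [ 0.5587 -0.3524]
(444, 281.5) [ 0.5077 -0.2875] [ 0.5126 -0.3023]
(459, 283) [ 0.5041 -0.3324] [ 0.5088 -0.3489]
charger edges [array([ 0.5732, -0.2785]), array([ 0.492 , -0.2704]), array([ 0.4876, -0.359 ]), array([ 0.5688, -0.3691])]
```

```bash
cat >> h.py <<'E'
from scipy.spatial.transform import Rotation as Rot
def Rdown(yawx_deg):
    a=np.radians(yawx_deg);x=np.array([np.cos(a),np.sin(a),0]);z=np.array([0,0,-1.]);return np.column_stack([x,np.cross(z,x),z])
def plan(yaw,*pts,R0=None,p0=None):
    s=state();R0=np.array(s['orientation']) if R0 is None else R0;p=np.array(s['tool_pos']) if p0 is None else p0
    Rt=Rdown(yaw);rv=Rot.from_matrix(R0.T@Rt).as_rotvec()
    print('turn units',np.round(rv/.1,3))
    for q in pts:
        q=np.array(q);print('to',q,'units',np.round(Rt.T@(q-p)/.04,2));p=q
E
python3 -c "
from h import *
plan(174.5,(.45,.45,.29),(.5335,-.3225,.29),(.5335,-.3225,.12),(.5335,-.3225,.048))"
```

```text
turn units [-1.000e-03 -0.000e+00 -1.908e+00]
to [0.45 0.45 0.29] units [-7.04 -3.68 -1.47]
to [ 0.5335 -0.3225  0.29  ] units [ -3.93 -19.02   0.  ]
to [ 0.5335 -0.3225  0.12  ] units [0.   0.   4.25]
to [ 0.5335 -0.3225  0.048 ] units [0.  0.  1.8]
```

Call:
servo_tool(increments=[[0, 0, -0.5, 0, 0, -0.954, 1], [0, 0, -0.5, 0, 0, -0.954, 1], [-0.88, -0.46, -0.1, 0, 0, 0, 1], [-0.88, -0.46, -0.1, 0, 0, 0, 1], [-0.88, -0.46, -0.1, 0, 0, 0, 1], [-0.88, -0.46, -0.1, 0, 0, 0, 1], [-0.88, -0.46, -0.1, 0, 0, 0, 1], [-0.88, -0.46, 0, 0, 0, 0, 1], [-0.88, -0.46, 0, 0, 0, 0, 1], [-0.88, -0.46, 0, 0, 0, 0, 1]])

```text
time: 1.75
tool_pos: [0.451, 0.4492, 0.2915]
orientation: [[-0.995, 0.096, 0.0], [0.096, 0.995, 0.0], [-0.0, 0.0, -1.0]]
wrist_force: [0.4, -0.4, -0.1]
finger_gap: 0.0855
```

Call:
servo_tool(increments=[[-0.2, -0.95, 0, 0, 0, 0, 0.5], [-0.2, -0.95, 0, 0, 0, 0, 0.5], [-0.2, -0.95, 0, 0, 0, 0, 0.5], [-0.2, -0.95, 0, 0, 0, 0, 0.5], [-0.2, -0.95, 0, 0, 0, 0, 0.5], [-0.2, -0.95, 0, 0, 0, 0, 0.5], [-0.2, -0.95, 0, 0, 0, 0, 0.5], [-0.2, -0.95, 0, 0, 0, 0, 0.5], [-0.2, -0.95, 0, 0, 0, 0, 0.5], [-0.2, -0.95, 0, 0, 0, 0, 0.5], [-0.2, -0.95, 0, 0, 0, 0, 0.5], [-0.2, -0.95, 0, 0, 0, 0, 0.5], [-0.2, -0.95, 0, 0, 0, 0, 0.5], [-0.2, -0.95, 0, 0, 0, 0, 0.5], [-0.2, -0.95, 0, 0, 0, 0, 0.5], [-0.2, -0.95, 0, 0, 0, 0, 0.5]])

```text
time: 3.75
tool_pos: [0.5193, -0.1686, 0.2915]
orientation: [[-0.995, 0.096, 0.001], [0.096, 0.995, -0.0], [-0.001, 0.0, -1.0]]
wrist_force: [-0.5, -0.1, -1.1]
finger_gap: 0.064
```

```bash
python3 -c "
from h import *
s=state();print(s['time'],s['qpos'],s['finger_gap'],s['tool_pos'],s['wrist_force'])
plan(174.5,(.5335,-.3225,.29),(.5335,-.3225,.12),(.5335,-.3225,.048))"
```

```text
3.75 [ 0.28821491  0.22766467 -0.0275221   1.75499317  0.00667813  1.15848509
  1.7338291 ] 0.06397265497683854 [ 0.51931369 -0.16863952  0.29153233] [-0.45179877 -0.1055896  -1.09507081]
turn units [0.    0.005 0.003]
to [ 0.5335 -0.3225  0.29  ] units [-0.72 -3.79  0.04]
to [ 0.5335 -0.3225  0.12  ] units [0.   0.   4.25]
to [ 0.5335 -0.3225  0.048 ] units [0.  0.  1.8]
```

Call:
servo_tool(increments=[[-0.18, -0.95, 0, 0, 0, 0, 0.5], [-0.18, -0.95, 0, 0, 0, 0, 0.5], [-0.18, -0.95, 0, 0, 0, 0, 0.5], [-0.18, -0.94, 0, 0, 0, 0, 0.5], [0, 0, 0.9, 0, 0, 0, 0.5], [0, 0, 0.9, 0, 0, 0, 0.5], [0, 0, 0.9, 0, 0, 0, 0.5], [0, 0, 0.9, 0, 0, 0, 0.5], [0, 0, 0.65, 0, 0, 0, 0.5], [0, 0, 0, 0, 0, 0, 0.5]])

```text
time: 5.0
tool_pos: [0.5317, -0.32, 0.119]
orientation: [[-0.995, 0.096, -0.004], [0.096, 0.995, 0.003], [0.005, 0.002, -1.0]]
wrist_force: [-0.4, 0.0, -0.5]
finger_gap: 0.064
```

```bash
cat > look.py <<'E'
from h import *
import sys
def up(f,u,v,w,h,k): return cv2.resize(f['color'][v:v+h,u:u+w].astype(np.float32),None,fx=k,fy=k,interpolation=cv2.INTER_CUBIC)
def grid(im,u,v,k,step):
    for a in range(0,im.shape[1]//k,step): cv2.putText(im,str(u+a),(int((a+.5)*k),8),0,.35,(0,0,255));im[::4,int((a+.5)*k)]=(0,0,255)
    for a in range(0,im.shape[0]//k,step): cv2.putText(im,str(v+a),(0,int((a+.5)*k)),0,.35,(0,0,255));im[int((a+.5)*k),::4]=(0,0,255)
    return im
n,out,u,v,w,h,k=sys.argv[1],sys.argv[2],*map(int,sys.argv[3:8])
f=grab(n);c=up(f,u,v,w,h,k);lo,hi=(map(float,sys.argv[8:10]) if len(sys.argv)>8 else (15,230))
cv2.imwrite(f'pics/{out}.png',grid(np.clip((c-lo)/(hi-lo)*255,0,255).astype(np.uint8),u,v,k,5))
E
python3 look.py scene a1 195 140 90 90 6 15 200; python3 -c "
from h import *
plan(174.5,(.5335,-.3225,.12),(.5335,-.3225,.048))"
```

```text
turn units [ 0.008 -0.016  0.002]
to [ 0.5335 -0.3225  0.12  ] units [-0.02 -0.04  0.02]
to [ 0.5335 -0.3225  0.048 ] units [0.  0.  1.8]
```

View pics/a1.png

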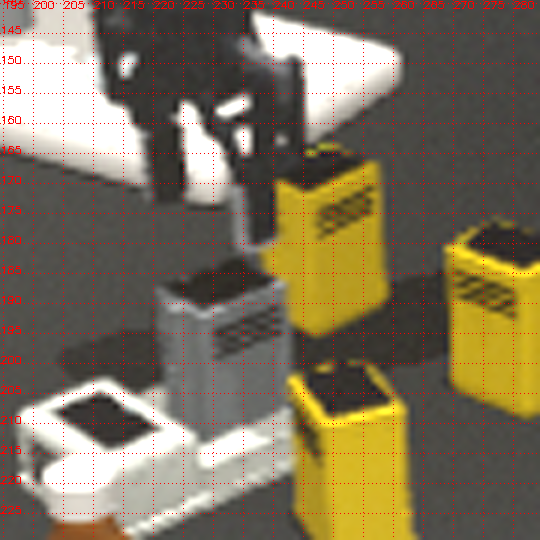

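The crop confirms the charged pack: it is the only grey one, at (230,200), standing in the white charger. The yellow look-alikes at (248,180), (281,195) and (254,217) stand free. The open fingers are above the grey pack on either side, so I'm going down.

Call:
servo_tool(increments=[[-0.02, -0.04, 0.6, 0.008, -0.016, 0, 0.5], [0, 0, 0.6, 0, 0, 0, 0.5], [0, 0, 0.55, 0, 0, 0, 0.5], [0, 0, 0, 0, 0, 0, 0.5]])

```text
time: 5.55
tool_pos: [0.5339, -0.3227, 0.0514]
orientation: [[-0.995, 0.096, 0.001], [0.096, 0.995, -0.0], [-0.001, -0.0, -1.0]]
wrist_force: [-0.7, 0.3, 0.2]
finger_gap: 0.0638
```

```bash
python3 look.py scene a2 195 140 70 90 8 15 200;python3 look.py top a3 425 235 50 60 10 15 200; python3 -c "
from h import *
plan(174.5,(.5335,-.3225,.048))"
```

```text
turn units [-0.017  0.037  0.   ]
to [ 0.5335 -0.3225  0.048 ] units [0.04 0.02 0.12]
```

View pics/a2.png

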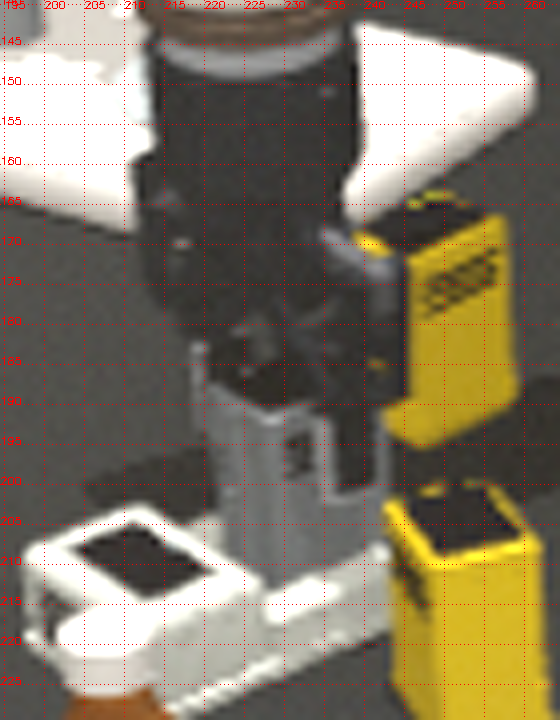

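View pics/a3.png

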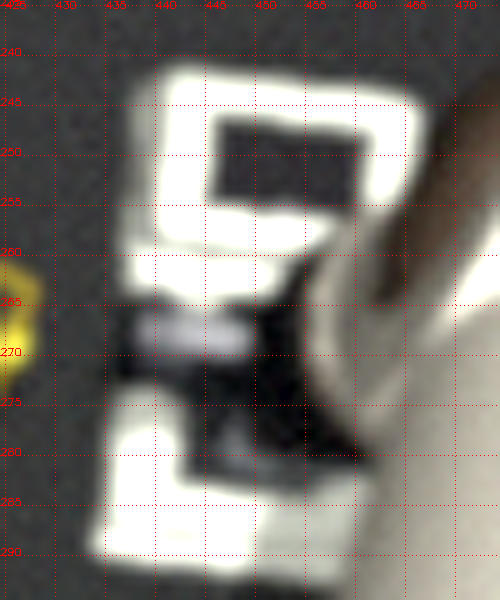

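Call:
servo_tool(increments=[[0.03, 0, 0.06, -0.017, 0.037, 0, 0.5], [0, 0, 0, 0, 0, 0, -1], [0, 0, 0, 0, 0, 0, -1], [0, 0, 0, 0, 0, 0, -1], [0, 0, 0, 0, 0, 0, -1], [0, 0, 0, 0, 0, 0, -1]])

```text
time: 6.4
tool_pos: [0.5334, -0.3224, 0.0496]
orientation: [[-0.995, 0.096, -0.001], [0.096, 0.995, 0.001], [0.001, 0.001, -1.0]]
wrist_force: [0.5, 3.4, 6.3]
finger_gap: 0.0395
```

Call:
servo_tool(increments=[[0, 0, -0.4, 0, 0, 0, -1], [0, 0, -0.9, 0, 0, 0, -1], [0, 0, -0.9, 0, 0, 0, -1], [0, 0, -0.9, 0, 0, 0, -1], [0, 0, -0.9, 0, 0, 0, -1], [0, 0, 0, 0, 0, 0, -1]])

```text
time: 7.15
tool_pos: [0.5349, -0.3247, 0.2128]
orientation: [[-0.995, 0.096, 0.004], [0.096, 0.995, -0.003], [-0.004, -0.002, -1.0]]
wrist_force: [-0.1, -0.5, -2.4]
finger_gap: 0.0398
```

```bash
python3 look.py scene b1 195 110 70 90 8 15 200; python3 -c "
from h import *
plan(179.5,(.5335,-.3225,.21),(.513,.0257,.21),(.513,.0257,.127))"
```

```text
turn units [-0.006  0.004 -0.877]
to [ 0.5335 -0.3225  0.21  ] units [0.   0.03 0.01]
to [0.513  0.0257 0.21  ] units [0.59 8.7  0.  ]
to [0.513  0.0257 0.127 ] units [0.   0.   2.07]
```

View pics/b1.png

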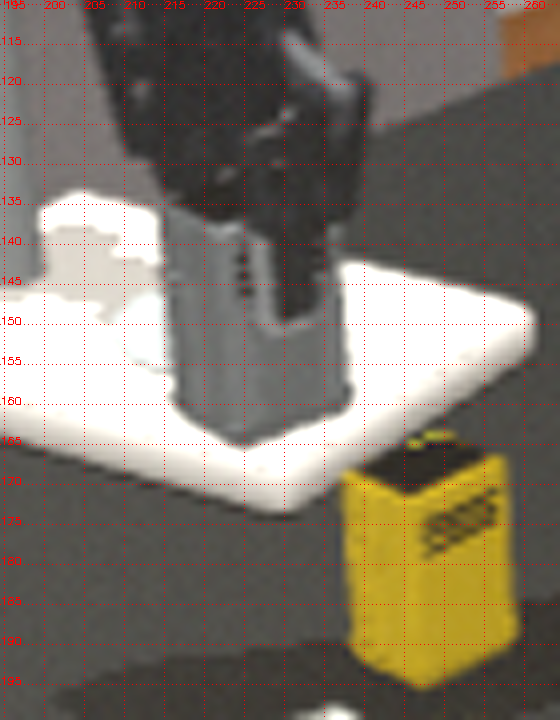

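The pack is lifted and hangs straight, its bottom corner at about (224,165). Carrying it to the mill.

Call:
servo_tool(increments=[[0, 0.3, 0, -0.006, 0.004, -0.438, -1], [0.05, 0.6, 0, 0, 0, -0.438, -1], [0.07, 0.95, 0, 0, 0, 0, -1], [0.07, 0.95, 0, 0, 0, 0, -1], [0.07, 0.95, 0, 0, 0, 0, -1], [0.07, 0.95, 0, 0, 0, 0, -1], [0.07, 0.95, 0, 0, 0, 0, -1], [0.07, 0.95, 0, 0, 0, 0, -1], [0.07, 0.95, 0, 0, 0, 0, -1], [0.07, 0.8, 0, 0, 0, 0, -1], [0, 0.35, 0, 0, 0, 0, -1], [0, 0, 0.8, 0, 0, 0, -1], [0, 0, 0.8, 0, 0, 0, -1], [0, 0, 0, 0, 0, 0, -1]])

```text
time: 8.95
tool_pos: [0.5107, 0.025, 0.143]
orientation: [[-1.0, 0.008, -0.009], [0.008, 1.0, 0.001], [0.009, 0.001, -1.0]]
wrist_force: [-0.6, -0.3, -1.6]
finger_gap: 0.0394
```

```bash
python3 look.py scene b2 275 165 90 90 8 15 220;python3 look.py top b3 310 225 60 70 9 15 220; python3 -c "
from h import *
plan(179.5,(.513,.0257,.142),(.513,.0257,.127))"
```

```text
turn units [ 0.016 -0.029  0.005]
to [0.513  0.0257 0.142 ] units [0.02 0.01 0.09]
to [0.513  0.0257 0.127 ] units [0.   0.   0.37]
```

View pics/b2.png

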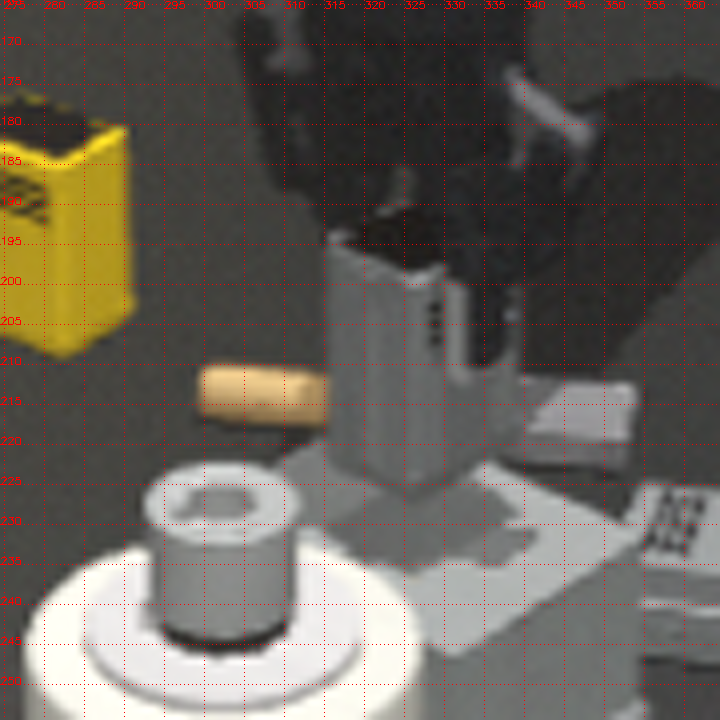

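View pics/b3.png

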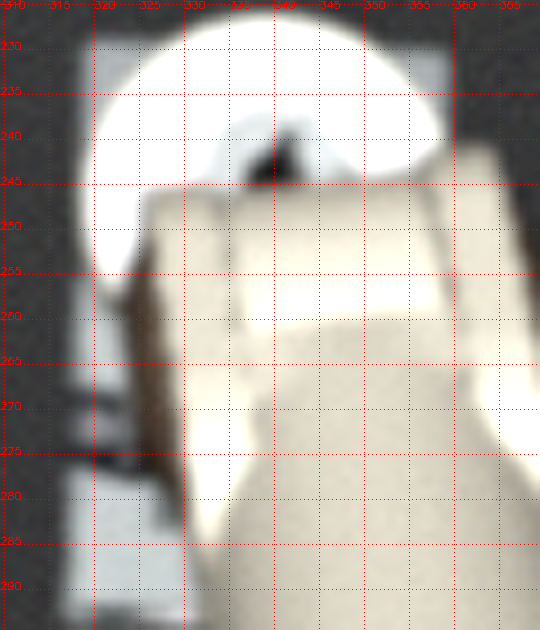

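```bash
python3 - <<'E'
from h import *
np.set_printoptions(precision=4,suppress=True)
s=grab('scene')
for z in (.185,):
  for p in ((314.9,194.3),(325.7,199.6)): print(onz(s,*p,z))
st=state();R=np.array(st['orientation']);o=np.array(st['tool_pos'])
# predicted corners if pack centred on TCP (pack top .0424+.0.. above)
for dx,dy in ((.026,-.02),(.026,.02),(-.026,.02),(-.026,-.02)):
  for dz,m in ((.042,'top'),(-.0416,'bot'),(-.0346,'taper')):
    print(m,dx,dy,proj(s,o+np.array([dx,dy,dz])))
# well predicted corners
for dx,dy in ((.027,-.021),(.027,.021),(-.027,.021),(-.027,-.021)): print('well',dx,dy,proj(s,[.513+dx,.0257+dy,.08]))
E
```

```text
[ 0.5308 -0.0001  0.185 ]
[0.5336 0.0381 0.185 ]
top 0.026 -0.02 [313.9935 195.1431]
bot 0.026 -0.02 [314.0632 223.4847]
taper 0.026 -0.02 [314.0575 221.176 ]
top 0.026 0.02 [326.14   200.3269]
bot 0.026 0.02 [325.8467 228.9125]
taper 0.026 0.02 [325.8706 226.5849]
top -0.026 0.02 [339.4423 192.7033]
bot -0.026 0.02 [338.7653 220.8999]
taper -0.026 0.02 [338.8205 218.6025]
top -0.026 -0.02 [327.3739 187.7391]
bot -0.026 -0.02 [327.0552 215.6957]
taper -0.026 -0.02 [327.0811 213.4171]
well 0.027 -0.021 [314.0142 231.4686]
well 0.027 0.021 [326.2809 237.2365]
well -0.027 0.021 [339.5642 228.8082]
well -0.027 -0.021 [327.3763 223.2849]
```

Call:
servo_tool(increments=[[0, 0.01, 0.35, 0.008, -0.015, 0.005, -1], [0, 0, 0.25, 0, 0, 0, -1], [0, 0, 0, 0, 0, 0, -1]])

```text
time: 9.48
tool_pos: [0.5126, 0.0257, 0.1205]
orientation: [[-1.0, 0.009, -0.003], [0.009, 1.0, 0.001], [0.003, 0.001, -1.0]]
wrist_force: [-0.2, -0.9, -1.3]
finger_gap: 0.0392
```

```bash
python3 look.py scene b4 295 185 65 65 10 15 220; python3 -c "
from h import *
print(state()['wrist_force'],state()['wrist_torque'],state()['tool_pos'])
plan(179.5,(.514,.0257,.118))"
```

```text
[ 0.24796977  0.34998435 -3.62904029] [0.00768418 0.0233753  0.01894325] [0.5130819  0.02570518 0.12098206]
turn units [ 0.008 -0.022 -0.001]
to [0.514  0.0257 0.118 ] units [-0.02  0.    0.07]
```

View pics/b4.png

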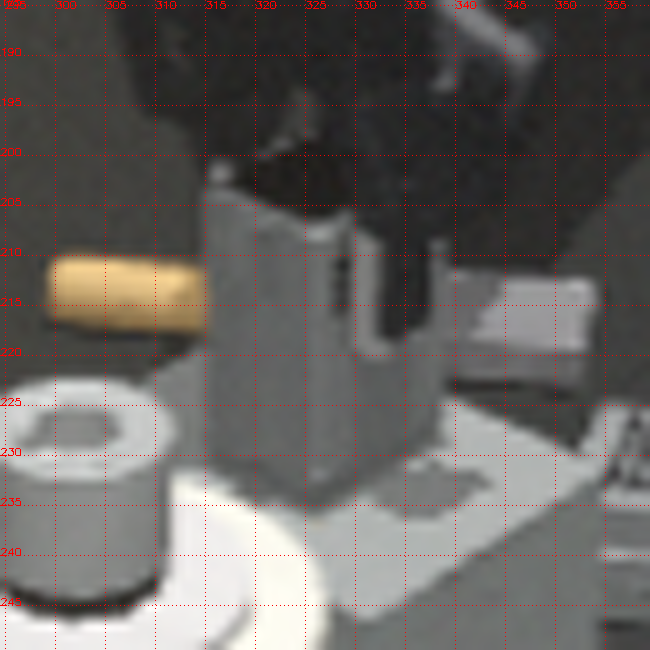

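Call:
servo_tool(increments=[[0, 0, 0.12, 0.004, -0.011, 0, -1], [0, 0, 0.12, 0, 0, 0, -1], [0, 0, 0, 0, 0, 0, -1]])

```text
time: 9.9
tool_pos: [0.5133, 0.026, 0.1115]
orientation: [[-1.0, 0.009, -0.0], [0.009, 1.0, 0.001], [0.0, 0.001, -1.0]]
wrist_force: [0.7, 1.0, -2.5]
finger_gap: 0.0392
```

```bash
python3 -c "
from h import *
print(state()['wrist_force'],state()['wrist_torque'],state()['tool_pos'])
plan(179.5,(.514,.0257,.086))"
```

```text
[ 0.65710936  1.03032611 -2.52611036] [ 0.18068016 -0.04565325 -0.02300989] [0.51332863 0.02602206 0.11153137]
turn units [ 0.007 -0.004 -0.   ]
to [0.514  0.0257 0.086 ] units [-0.02 -0.01  0.64]
```

Already about 10 mm in with no resistance; continuing down.

Call:
servo_tool(increments=[[0, 0, 0.15, 0, 0, 0, -1], [0, 0, 0.15, 0, 0, 0, -1], [0, 0, 0.1, 0, 0, 0, -1], [0, 0, 0, 0, 0, 0, -1]])

```text
time: 10.4
tool_pos: [0.5132, 0.0262, 0.0954]
orientation: [[-1.0, 0.009, -0.001], [0.009, 1.0, 0.001], [0.001, 0.001, -1.0]]
wrist_force: [-0.8, 2.0, -3.4]
finger_gap: 0.0396
```

Call:
servo_tool(increments=[[0, 0, 0.1, 0, 0, 0, -1], [0, 0, 0.1, 0, 0, 0, -1], [0, 0, 0.06, 0, 0, 0, -1], [0, 0, 0, 0, 0, 0, -1]])

```text
time: 10.9
tool_pos: [0.5138, 0.0262, 0.0856]
orientation: [[-1.0, 0.009, 0.001], [0.009, 1.0, 0.001], [-0.001, 0.001, -1.0]]
wrist_force: [0.1, 3.7, -1.2]
finger_gap: 0.039
```

Call:
servo_tool(increments=[[0, 0, 0.06, 0, 0, 0, -1], [0, 0, 0.05, 0, 0, 0, -1], [0, 0, 0, 0, 0, 0, -1]])

```text
time: 11.28
tool_pos: [0.5145, 0.0265, 0.0851]
orientation: [[-1.0, 0.008, 0.002], [0.008, 1.0, 0.001], [-0.002, 0.001, -1.0]]
wrist_force: [-12.3, 3.8, 35.8]
finger_gap: 0.0398
```

Call:
servo_tool(increments=[[0, 0, -0.05, 0, 0, 0, -1], [0, 0, 0, 0, 0, 0, 0.4], [0, 0, 0, 0, 0, 0, 0.4], [0, 0, 0, 0, 0, 0, 0.4], [0, 0, -0.4, 0, 0, 0, 0.4], [0, 0, -0.9, 0, 0, 0, 0.4], [0, 0, -0.9, 0, 0, 0, 0.4], [0, 0, -0.9, 0, 0, 0, 0.4], [0, 0, -0.9, 0, 0, 0, 0.4], [0, 0, 0, 0, 0, 0, 0.4]])

```text
time: 12.52
tool_pos: [0.5159, 0.0258, 0.2473]
orientation: [[-1.0, 0.009, 0.008], [0.009, 1.0, 0.001], [-0.008, 0.001, -1.0]]
wrist_force: [0.2, 0.1, -0.2]
finger_gap: 0.0596
```

```bash
python3 look.py scene b5 280 185 80 70 10 15 220;
```

```text
(no output)
```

View pics/b5.png

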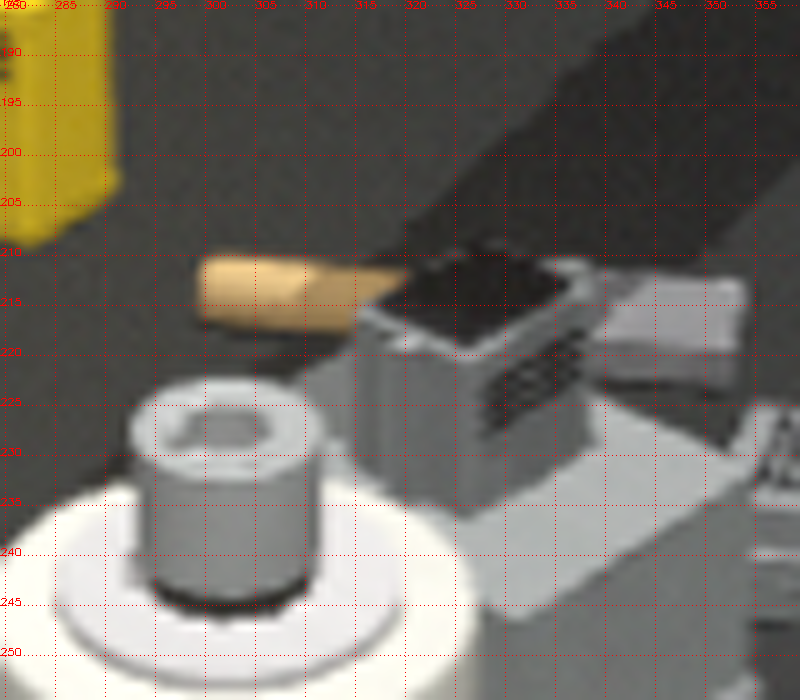

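```bash
python3 - <<'E'
from h import *
import pickle
np.set_printoptions(precision=4,suppress=True)
t,s=pickle.load(open('f0.pkl','rb'))
print([proj(s,[.513+a,.0257+b,.128]) for a,b in ((.026,-.02),(.026,.02),(-.026,.02))])
def ctr(f,u,v,w,h,th,k=8):
    i=cv2.resize(f['color'][v:v+h,u:u+w].astype(np.float32),None,fx=k,fy=k,interpolation=cv2.INTER_CUBIC).mean(2)
    m=(i<th).astype(np.uint8);n,l,st,c=cv2.connectedComponentsWithStats(m)
    for j in range(1,n):
        if st[j,4]>40*k*k/4:
            ys,xs=np.where(l==j);P=np.column_stack([xs,ys]).astype(np.float32)
            r=cv2.minAreaRect(P);print('area',st[j,4]/k/k,'cent',(c[j]+.5)/k-.5+[u,v],'rect c',(np.array(r[0])+.5)/k-.5+[u,v],np.array(r[1])/k,r[2]); 
            yield (cv2.boxPoints(r)+.5)/k-.5+[u,v]
for nm,f,(u,v,w,h),z in (('top tall',t,(238,268,30,28),.149),('top short',t,(245,233,26,26),.123)):
  for th in (70,90,110):
    print(nm,th)
    for B in ctr(f,u,v,w,h,th):
        W=np.array([onz(f,*b,z) for b in B]);print(W[:,:2].tolist(),'c',W.mean(0),np.linalg.norm(W[0]-W[1]),np.linalg.norm(W[1]-W[2]))
# white ring: rack yaw
i=cv2.resize(t['color'][215:320,222:290].astype(np.float32),None,fx=8,fy=8).mean(2);m=(i>150).astype(np.uint8)
r=cv2.minAreaRect(np.column_stack(np.where(m)[::-1]).astype(np.float32));print(r)
E
```

```text
[array([314.5243, 215.6702]), array([326.4075, 221.03  ]), array([339.414 , 213.1256])]
top tall 70
area 87.859375 cent [247.7154 282.7246] rect c [248.0125 282.6625] [ 5.3666 19.5656] 26.56505012512207
[[0.4670718300138542, 0.30776741970195853], [0.5178112986291085, 0.2844750048536414], [0.511175209802605, 0.27046933797701245], [0.4604792852011746, 0.2938071026932514]] c [0.4891 0.2891 0.149 ] 0.05583037045215153 0.015498270212263876
top tall 90
area 118.984375 cent [247.8177 282.7327] rect c [248.3451 282.2363] [ 6.8167 21.5182] 26.200115203857422
[[0.46653876809185935, 0.3097523917341794], [0.5225264340019402, 0.28449392016655894], [0.5142061804502779, 0.2666478079502516], [0.45827855955505825, 0.2919703960216623]] c [0.4904 0.2882 0.149 ] 0.061421568849966066 0.019690361611737435
top tall 110
area 149.828125 cent [248.0554 282.7306] rect c [248.725 282.05 ] [ 8.2175 22.8638] 26.56505012512207
[[0.46635532902288934, 0.31145920939529315], [0.5256783658789804, 0.28424155849281274], [0.5155087198102742, 0.2627874678388741], [0.4562636294180338, 0.290086274203745]] c [0.491  0.2871 0.
[... 498 characters left out ...]
24.567171096801758
[[0.574473511583572, 0.2922328366107796], [0.6319158285513928, 0.26838720937315436], [0.6239833463129729, 0.2501435944740015], [0.5665977253614138, 0.2740565133093431]] c [0.5992 0.2712 0.123 ] 0.06219512615139048 0.019893560743402386
top short 110
area 152.71875 cent [256.3379 246.5148] rect c [256.506  245.8974] [ 7.968  21.9549] 22.79652214050293
[[0.5733542610315735, 0.2933341604598373], [0.6337945720497276, 0.2704187902815176], [0.6250776595200379, 0.24854828892182645], [0.564701839954026, 0.2715504646008261]] c [0.5992 0.271  0.123 ] 0.06463857506458986 0.0235436486928962
((261.2769775390625, 428.654296875), (310.0449523925781, 676.5367431640625), 11.291749000549316)
```

```bash
python3 - <<'E'
from h import *
import pickle
np.set_printoptions(precision=4,suppress=True)
t,s=pickle.load(open('f0.pkl','rb'))
c=np.array([.4885,.2892,.14]);a=np.radians(-24.6);x=np.array([np.cos(a),np.sin(a),0]);y=np.array([-x[1],x[0],0])
for z in (.149,.131):
  print(z,[proj(s,[*(c+i*.03*x+j*.008*y)[:2],z]) for i,j in ((1,1),(1,-1),(-1,1),(-1,-1))])
print('seat base',proj(s,[*c[:2],.05]), 'lid',proj(s,[*c[:2],.113]))
L=onz(t,254.6,272.0,.108);d=L-c;print('lug',L,np.degrees(np.arctan2(d[1],d[0])),np.linalg.norm(d[:2]))
L=onz(s,403.3,258.3,.108);d=L-c;print('lug s',L,np.degrees(np.arctan2(d[1],d[0])),np.linalg.norm(d[:2]))
plan(155.4,(.4885,.2892,.25),(.4885,.2892,.17),(.4885,.2892,.122))
E
```

```text
0.149 [array([410.3995, 245.2719]), array([406.7728, 241.8036]), array([432.1847, 239.4389]), array([428.4278, 236.0731])]
0.131 [array([409.7367, 251.678 ]), array([406.1411, 248.1789]), array([431.381 , 245.7878]), array([427.6567, 242.3914])]
seat base [415.6912 274.5457] lid [418.0952 253.2534]
lug [0.5234 0.2756 0.108 ] -21.297707323990373 0.03750892054198693
lug s [0.5229 0.2707 0.108 ] -28.292630303683534 0.03906743193790772
turn units [0.015 0.039 4.204]
to [0.4885 0.2892 0.25  ] units [ 3.33  5.72 -0.12]
to [0.4885 0.2892 0.17  ] units [0. 0. 2.]
to [0.4885 0.2892 0.122 ] units [0.  0.  1.2]
```

Call:
servo_tool(increments=[[0, 0, 0, 0.015, 0.039, 0.85, -0.06], [0, 0, 0, 0, 0, 0.85, -0.06], [0, 0, 0, 0, 0, 0.85, -0.06], [0, 0, 0, 0, 0, 0.85, -0.06], [0, 0, 0, 0, 0, 0.8, -0.06], [0.55, 0.95, 0, 0, 0, 0, -0.06], [0.55, 0.95, 0, 0, 0, 0, -0.06], [0.55, 0.95, 0, 0, 0, 0, -0.06], [0.55, 0.95, 0, 0, 0, 0, -0.06], [0.55, 0.95, 0, 0, 0, 0, -0.06], [0.55, 0.95, 0, 0, 0, 0, -0.06], [0, 0, 0.9, 0, 0, 0, -0.06], [0, 0, 0.9, 0, 0, 0, -0.06], [0, 0, 0, 0, 0, 0, -0.06]])

```text
time: 14.32
tool_pos: [0.485, 0.2861, 0.1673]
orientation: [[-0.91, 0.415, -0.011], [0.415, 0.91, -0.005], [0.008, -0.009, -1.0]]
wrist_force: [0.6, -0.1, 0.1]
finger_gap: 0.0402
```

```bash
python3 look.py scene c1 375 205 80 80 8 15 200; python3 -c "
from h import *
print(state()['qpos'])
plan(155.4,(.4885,.2892,.17),(.4885,.2892,.122))"
```

```text
[-0.40321755  0.40132157 -0.22014352  1.82424824  0.10379725  0.93534357
  0.47320186]
turn units [-0.059 -0.057  0.006]
to [0.4885 0.2892 0.17  ] units [-0.02  0.07 -0.01]
to [0.4885 0.2892 0.122 ] units [0.  0.  1.2]
```

View pics/c1.png

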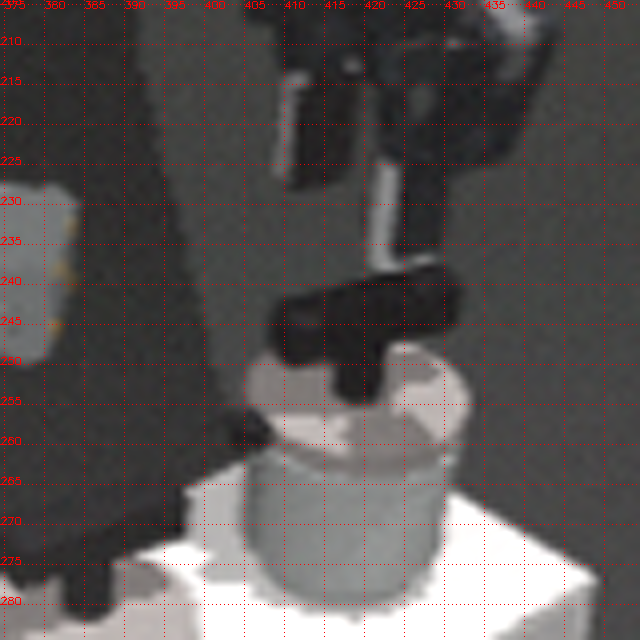

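Two cups have T-handles: one at scene (419,244) with a tall body below the lid (rows 262–281), and one at (386,272) with a body only about half as high. The first is the taller. The open fingers stand over its bar, so I'm descending.

Call:
servo_tool(increments=[[-0.02, 0.05, 0.4, -0.03, -0.03, 0.006, -0.06], [0, 0, 0.4, 0, 0, 0, -0.06], [0, 0, 0.35, 0, 0, 0, -0.06], [0, 0, 0, 0, 0, 0, -0.06], [0, 0, 0, 0, 0, 0, -0.06]])

```text
time: 15.0
tool_pos: [0.4897, 0.2896, 0.1252]
orientation: [[-0.909, 0.416, 0.0], [0.416, 0.909, 0.001], [-0.0, 0.001, -1.0]]
wrist_force: [0.2, 0.7, 0.5]
finger_gap: 0.0399
```

```bash
python3 look.py scene c2 375 205 80 80 8 15 200; python3 -c "
from h import *
print(state()['wrist_force'])
plan(155.4,(.4885,.2892,.122))"
```

```text
[-0.08359416  0.09231455  0.6745667 ]
turn units [ 0.014  0.004 -0.001]
to [0.4885 0.2892 0.122 ] units [ 0.03 -0.03  0.09]
```

View pics/c2.png

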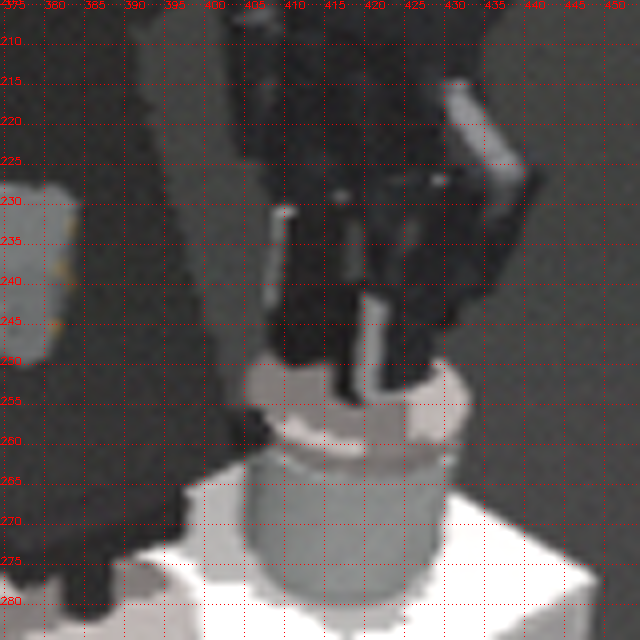

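Call:
servo_tool(increments=[[0.03, -0.03, 0.05, 0.01, 0, 0, -0.06], [0, 0, 0, 0, 0, 0, -1], [0, 0, 0, 0, 0, 0, -1], [0, 0, 0, 0, 0, 0, -1], [0, 0, 0, 0, 0, 0, -1], [0, 0, 0, 0, 0, 0, -1]])

```text
time: 15.8
tool_pos: [0.4882, 0.2892, 0.1232]
orientation: [[-0.909, 0.416, 0.0], [0.416, 0.909, 0.0], [-0.0, 0.0, -1.0]]
wrist_force: [0.8, 1.1, 0.6]
finger_gap: 0.0154
```

Call:
servo_tool(increments=[[0, 0, -0.4, 0, 0, 0, -1], [0, 0, -0.8, 0, 0, 0, -1], [0, 0, -0.8, 0, 0, 0, -1], [0, 0, -0.8, 0, 0, 0, -1], [0, 0, -0.8, 0, 0, 0, -1], [0, 0, -0.7, 0, 0, 0, -1], [0, 0, 0, 0, 0, 0, -1], [0, 0, 0, 0, 0, 0, -1]])

```text
time: 16.8
tool_pos: [0.4871, 0.288, 0.2938]
orientation: [[-0.909, 0.417, -0.002], [0.417, 0.909, -0.002], [0.001, -0.002, -1.0]]
wrist_force: [-0.8, -0.0, -4.1]
finger_gap: 0.0154
```

```bash
python3 look.py scene d1 365 160 90 90 8 15 200; python3 - <<'E'
from h import *
import pickle
np.set_printoptions(precision=4,suppress=True)
plan(162,(.607,.026,.30),(.607,.026,.255))
t,s=pickle.load(open('f0.pkl','rb'))
for f,nm in ((t,'top'),(s,'scene')):
  for (cx,cy) in ((.607,.026),(.606,.0255)):
    g=f['color'].mean(2).astype(np.float32);o=[]
    for r in (.013,.0145,.016):
      row=[]
      for a in range(-60,40,5):
        p=proj(f,[cx+r*np.cos(np.radians(a)),cy+r*np.sin(np.radians(a)),.132])
        row.append(cv2.getRectSubPix(g,(1,1),(float(p[0]),float(p[1])))[0,0])
      o.append(row)
    print(nm,cx,cy);print(np.array([list(range(-60,40,5))]+o).astype(int))
E
```

```text
turn units [-0.03  -0.021 -1.154]
to [0.607 0.026 0.3  ] units [-4.88 -5.3  -0.17]
to [0.607 0.026 0.255] units [0.   0.   1.12]
top 0.607 0.026
[[-60 -55 -50 -45 -40 -35 -30 -25 -20 -15 -10  -5   0   5  10  15  20  25
   30  35]
 [188 185 180 173 165 151 136 122 117 114 117 133 148 161 172 182 186 190
  194 196]
 [200 200 196 189 180 169 153 138 130 131 133 150 166 178 188 196 200 203
  202 203]
 [208 206 205 202 191 181 168 157 148 151 153 167 180 190 198 202 204 206
  206 207]]
top 0.606 0.0255
[[-60 -55 -50 -45 -40 -35 -30 -25 -20 -15 -10  -5   0   5  10  15  20  25
   30  35]
 [188 186 182 176 168 157 141 125 114 107 101 113 127 140 153 164 172 178
  183 182]
 [199 199 199 192 183 174 159 142 126 122 120 132 149 164 175 186 189 194
  196 198]
 [208 207 205 203 196 185 173 156 142 139 140 149 165 178 188 197 201 205
  204 204]]
scene 0.607 0.026
[[-60 -55 -50 -45 -40 -35 -30 -25 -20 -15 -10  -5   0   5  10  15  20  25
   30  35]
 [159 156 152 146 141 136 131 127 129 139 153 167 181 188 184 180 175 172
  173 174]
 [173 167 161 155 149 143 136 128 137 147 157 171 181 183 180 177 174 172
  173 174]
 [175 170 166 161 158 153 146 143 148 155 165 171 174 176 175 172 170 171
  173 174]]
scene 0.606 0.0255
[[-60 -55 -50 -45 -40 -35 -30 -25 -20 -15 -10  -5   0   5  10  15  20  25
   30  35]
 [160 158 154 148 142 137 132 128 125 130 143 156 168 175 181 182 175 172
  172 173]
 [176 172 165 159 152 146 138 132 127 136 146 161 176 188 184 181 176 172
  173 174]
 [177 174 169 164 158 153 147 138 137 145 155 166 176 180 179 176 174 172
  173 174]]
```

View pics/d1.png

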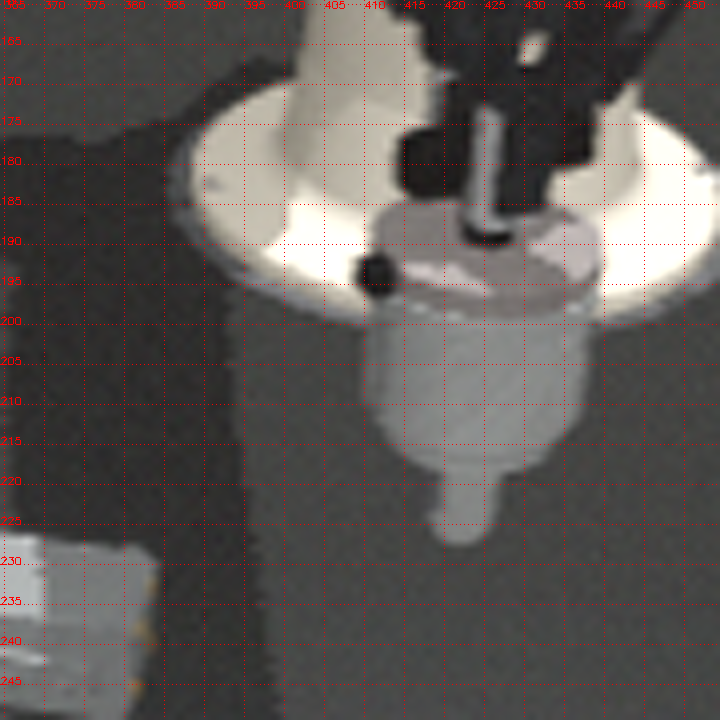

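The cup is lifted clear and upright: lug at (411,194), shaft tip at about (421,226). Two views put the hub's keyway at −17° and −24°, so I'll take −20°. Carrying it over the hub.

Call:
servo_tool(increments=[[0, 0, -0.1, -0.015, -0.01, -0.4, -1], [0, 0, -0.05, 0, 0, -0.4, -1], [-0.4, -0.4, 0, 0, 0, 0, -1], [-0.6, -0.8, 0, 0, 0, 0, -1], [-0.8, -0.9, 0, 0, 0, 0, -1], [-0.8, -0.9, 0, 0, 0, 0, -1], [-0.8, -0.9, 0, 0, 0, 0, -1], [-0.7, -0.8, 0, 0, 0, 0, -1], [-0.5, -0.4, 0, 0, 0, 0, -1], [0, 0, 0, 0, 0, 0, -1], [0, 0, 0, 0, 0, 0, -1]])

```text
time: 18.23
tool_pos: [0.59, 0.035, 0.2994]
orientation: [[-0.94, 0.342, -0.002], [0.342, 0.94, 0.001], [0.002, 0.001, -1.0]]
wrist_force: [-0.1, 0.9, -4.0]
finger_gap: 0.0151
```

```bash
python3 -c "
from h import *
print(state()['wrist_force'],state()['qpos'])
plan(160,(.607,.026,.30),(.607,.026,.25))"
```

```text
[-0.13049477  0.91924535 -4.02548167] [-0.03108142  0.30804493 -0.09156266  1.63242394  0.0280092   1.20401415
  1.09352321]
turn units [ 0.007 -0.021  0.002]
to [0.607 0.026 0.3  ] units [-0.48 -0.07 -0.01]
to [0.607 0.026 0.25 ] units [0.   0.   1.25]
```

Call:
servo_tool(increments=[[-0.24, -0.03, 0.3, 0.003, -0.01, 0, -1], [-0.24, -0.04, 0.5, 0, 0, 0, -1], [0, 0, 0.35, 0, 0, 0, -1], [0, 0, 0, 0, 0, 0, -1], [0, 0, 0, 0, 0, 0, -1]])

```text
time: 18.85
tool_pos: [0.6083, 0.0253, 0.2551]
orientation: [[-0.94, 0.342, 0.002], [0.342, 0.94, 0.0], [-0.002, 0.001, -1.0]]
wrist_force: [0.2, 0.4, -3.8]
finger_gap: 0.015
```

```bash
python3 look.py scene d2 265 155 85 95 8 15 220; python3 look.py top d3 310 215 60 70 8 15 220; python3 -c "
from h import *
print(state()['wrist_force'],state()['tool_pos'])
plan(160,(.607,.026,.25))"
```

```text
[ 0.81718623 -0.07450468 -3.51137014] [0.60867556 0.02521949 0.25582999]
turn units [ 0.016  0.033 -0.001]
to [0.607 0.026 0.25 ] units [0.05 0.   0.15]
```

View pics/d2.png

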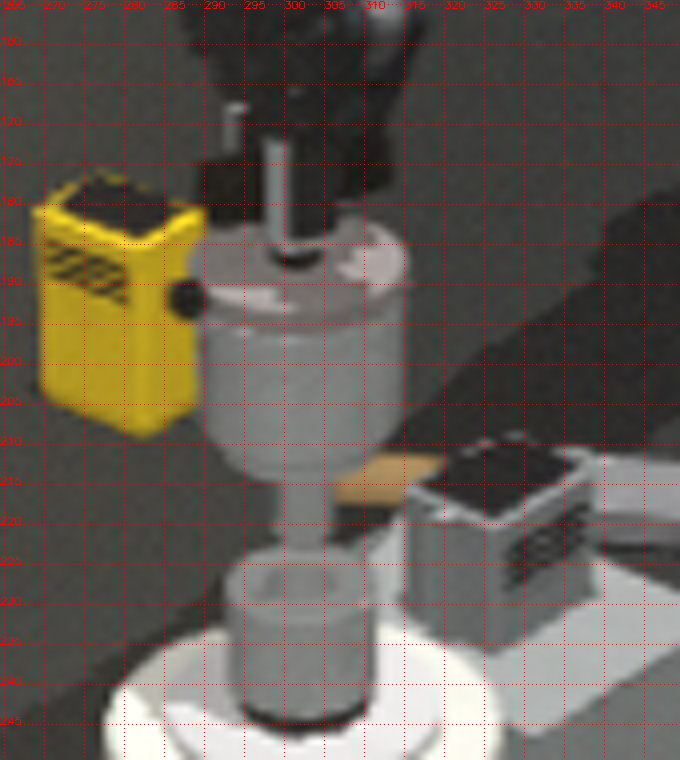

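View pics/d3.png

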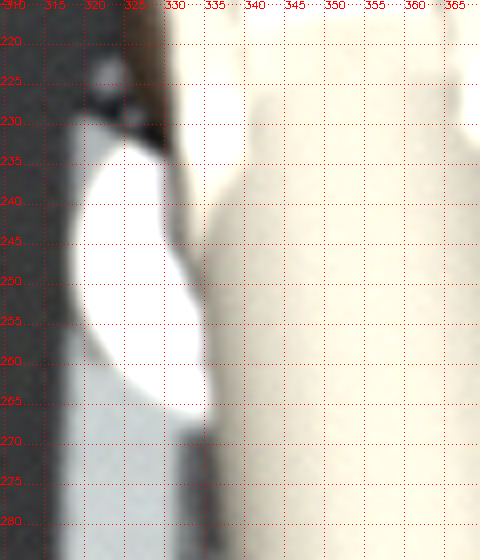

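```bash
python3 - <<'E'
from h import *
np.set_printoptions(precision=3,suppress=True)
s=grab('scene');st=state();o=np.array(st['tool_pos']);print(o)
g=s['color'].astype(float).mean(2)
for r in (188,190,203,205,207,217,219,221): print(r,g[r,283:320].astype(int))
se=o[2]-.0732
for nm,z in (('tip',se-.034),('seat',se),('lidtop',se+.063)): print(nm,proj(s,[o[0],o[1],z]))
print('hub',proj(s,[.607,.026,.132]))
# limb widths at body mid
print('bodymid',proj(s,[o[0],o[1],se+.025]),'shaft mid',proj(s,[o[0],o[1],se-.017]))
E
```

```text
[0.609 0.025 0.256]
188 [112 113 111 113 106 104 105 106 106 104 104 105 105 105 105 105  96  81
  72  74  83  97 105 103 131 145 146 148 148 147 147 145 111  66  67  65
  63]
190 [117 112  95  63  48  49  58 103 141 152 153 131 112 109 138 149 127 105
 105 104 103 104 103 104 103 103 104 132 146 149 134 104  78  67  64  65
  63]
203 [116 112 112 111 111 111 109  93  99 107 110 112 114 115 116 119 122 123
 120 118 116 117 117 118 117 115 115 111 111 111 106  94  75  69  65  66
  67]
205 [115 112 115 109 103 100 101  92  98 105 109 111 115 115 117 118 123 121
 122 117 119 119 117 118 117 115 112 111 112 111 104  93  77  66  65  58
  47]
207 [116 108  99  86  63  61  77  91 102 106 110 113 113 115 119 118 119 120
 121 122 119 118 119 118 116 113 111 110 111 111 103  85  59  54  53  53
  52]
217 [ 68  70  68  69  70  71  67  68  70  69  71  68  66  68  71  74  83 105
 115 114 114 113 108  94  94  95  96  97  99  98 100 101  98  95 111 132
 127]
219 [ 69  68  69  67  68  70  68  70  67  69  70  68  68  70  71  73  93 107
 114 113 115 111 106  85  60  54  56  55  53  54  57  96 106  95  93 108
 135]
221 [ 70  69  69  70  71  69  69  69  68  70  69  68  70  69  69  74  97 111
 112 114 112 113  98  69  55  55  55  62  80 105 118 147 128  95  93 100
  99]
tip [301.776 222.13 ]
seat [301.589 210.178]
lidtop [301.23  187.202]
hub [302.546 227.725]
bodymid [301.449 201.192] shaft mid [301.683 216.192]
```

```bash
python3 - <<'E'
from h import *
import pickle
np.set_printoptions(precision=3,suppress=True)
t,s=pickle.load(open('f0.pkl','rb'))
g=s['color'].mean(2)
for r in (224,226,228,230,234,236,238,240): print(r,g[r,288:316].astype(int))
for z in (.132,.115,.1): print(z,proj(s,[.607,.026,z]),proj(s,[.6065,.0255,z]))
E
```

```text
224 [ 71  69  70  70  69  71  79 113 162 179 180 182 183 181 180 179 179 178
 179 178 173 168 163 161 161 160 160 160]
226 [ 70  71  70  71  71 113 161 176 183 182 160 131 124 127 126 125 122 126
 149 170 176 176 175 169 160 159 160 161]
228 [ 70  70  71  71  70 150 175 175 162 150 130 118 124 127 127 125 124 121
 125 162 177 175 175 169 161 158 158 158]
230 [ 72  72  71  72  75  94 147 171 176 168 172 189 185 171 173 177 176 176
 169 171 175 174 162 129 144 159 158 143]
234 [138 155 196 214 214 170 105 109 115 119 121 124 125 127 127 128 128 128
 127 125 123 120 116 109 187 212 214 213]
236 [215 210 209 208 207 165 105 110 115 119 122 123 125 126 127 128 128 126
 126 125 121 119 115 108 182 205 208 208]
238 [206 204 205 205 205 164 106 111 116 120 121 124 124 126 128 128 127 126
 124 123 121 118 114 107 183 207 208 208]
240 [205 204 205 205 179 130 111 112 116 118 121 123 125 126 127 125 126 124
 122 122 120 118 113 125 186 206 207 207]
0.132 [302.546 227.725] [302.532 227.573]
0.115 [302.633 233.515] [302.619 233.362]
0.1 [302.708 238.564] [302.694 238.41 ]
```

Call:
servo_tool(increments=[[0, 0, 0.2, 0, 0.015, 0, -1], [0, 0, 0.2, 0, 0, 0, -1], [0, 0, 0.12, 0, 0, 0, -1], [0, 0, 0, 0, 0, 0, -1]])

```text
time: 19.5
tool_pos: [0.6078, 0.0248, 0.2334]
orientation: [[-0.94, 0.343, -0.001], [0.343, 0.94, 0.0], [0.001, 0.0, -1.0]]
wrist_force: [-0.4, 0.2, -4.1]
finger_gap: 0.015
```

```bash
python3 -c "
from h import *
print(state()['wrist_force'],state()['tool_pos'],state()['wrist_torque'])
plan(160,(.6085,.0253,.2285))"
```

```text
[-0.36968149  0.24891661 -4.12098485] [0.60776243 0.02477337 0.23338851] [0.00455548 0.00037054 0.04529483]
turn units [ 0.001 -0.008 -0.005]
to [0.6085 0.0253 0.2285] units [-0.01  0.02  0.12]
```

Call:
servo_tool(increments=[[0, 0, 0.1, 0, 0, 0, -1], [0, 0, 0, 0, 0, 0, -1]])

```text
time: 19.75
tool_pos: [0.6078, 0.0243, 0.2297]
orientation: [[-0.939, 0.343, -0.0], [0.343, 0.939, -0.0], [0.0, -0.0, -1.0]]
wrist_force: [-0.5, -1.3, -4.6]
finger_gap: 0.0149
```

Call:
servo_tool(increments=[[0, 0, 0.08, 0, 0, 0, -1], [0, 0, 0, 0, 0, 0, -1]])

```text
time: 20.0
tool_pos: [0.6079, 0.0245, 0.2265]
orientation: [[-0.939, 0.343, -0.0], [0.343, 0.939, 0.0], [0.0, 0.0, -1.0]]
wrist_force: [-1.7, -2.8, -4.4]
finger_gap: 0.0151
```

Call:
servo_tool(increments=[[0, 0, 0.06, 0, 0, 0, -1], [0, 0, 0, 0, 0, 0, -1]])

```text
time: 20.25
tool_pos: [0.608, 0.0246, 0.2243]
orientation: [[-0.939, 0.343, 0.0], [0.343, 0.939, 0.0], [-0.0, 0.0, -1.0]]
wrist_force: [-1.5, -3.7, -5.2]
finger_gap: 0.0152
```

Call:
servo_tool(increments=[[0, 0, 0.05, 0, 0, 0, -1], [0, 0, 0, 0, 0, 0, -1]])

```text
time: 20.5
tool_pos: [0.6081, 0.0247, 0.2224]
orientation: [[-0.939, 0.343, 0.0], [0.343, 0.939, 0.0], [-0.0, 0.0, -1.0]]
wrist_force: [-1.7, -3.1, -3.1]
finger_gap: 0.0147
```

Call:
servo_tool(increments=[[0, 0, 0.08, 0, 0, 0, -1], [0, 0, 0.05, 0, 0, 0, -1], [0, 0, 0, 0, 0, 0, -1]])

```text
time: 20.88
tool_pos: [0.6082, 0.0251, 0.217]
orientation: [[-0.94, 0.342, 0.0], [0.342, 0.94, 0.001], [-0.0, 0.001, -1.0]]
wrist_force: [-0.8, -2.3, -4.8]
finger_gap: 0.0149
```

Call:
servo_tool(increments=[[0, 0, 0.07, 0, 0, 0, -1], [0, 0, 0.05, 0, 0, 0, -1], [0, 0, 0, 0, 0, 0, -1]])

```text
time: 21.25
tool_pos: [0.6082, 0.0251, 0.2122]
orientation: [[-0.94, 0.342, 0.0], [0.342, 0.94, 0.001], [-0.0, 0.001, -1.0]]
wrist_force: [-1.6, -1.9, -5.4]
finger_gap: 0.0151
```

Call:
servo_tool(increments=[[0, 0, 0.07, 0, 0, 0, -1], [0, 0, 0.07, 0, 0, 0, -1], [0, 0, 0, 0, 0, 0, -1]])

```text
time: 21.62
tool_pos: [0.6081, 0.0251, 0.2065]
orientation: [[-0.94, 0.342, 0.0], [0.342, 0.94, 0.001], [-0.0, 0.001, -1.0]]
wrist_force: [0.2, -1.7, -4.4]
finger_gap: 0.0145
```

Call:
servo_tool(increments=[[0, 0, 0.05, 0, 0, 0, -1], [0, 0, 0, 0, 0, 0, -1]])

```text
time: 21.88
tool_pos: [0.6083, 0.0251, 0.205]
orientation: [[-0.94, 0.342, 0.001], [0.342, 0.94, 0.001], [-0.001, 0.001, -1.0]]
wrist_force: [-1.3, -1.6, -2.5]
finger_gap: 0.015
```

Contact is starting where expected (TCP about 0.205); now pressing the sprung head down.

Call:
servo_tool(increments=[[0, 0, 0.05, 0, 0, 0, -1], [0, 0, 0, 0, 0, 0, -1]])

```text
time: 22.12
tool_pos: [0.6087, 0.025, 0.2038]
orientation: [[-0.94, 0.342, 0.002], [0.342, 0.94, 0.001], [-0.001, 0.001, -1.0]]
wrist_force: [-2.4, -2.7, 3.4]
finger_gap: 0.0151
```

Call:
servo_tool(increments=[[0, 0, 0.05, 0, 0, 0, -1], [0, 0, 0, 0, 0, 0, -1]])

```text
time: 22.38
tool_pos: [0.6087, 0.025, 0.2015]
orientation: [[-0.94, 0.342, 0.002], [0.342, 0.94, 0.001], [-0.001, 0.001, -1.0]]
wrist_force: [-3.1, -2.7, 6.3]
finger_gap: 0.0147
```

Call:
servo_tool(increments=[[0, 0, 0.04, 0, 0, 0, -1], [0, 0, 0, 0, 0, 0, -1]])

```text
time: 22.62
tool_pos: [0.6087, 0.025, 0.2001]
orientation: [[-0.94, 0.342, 0.002], [0.342, 0.94, 0.001], [-0.002, 0.001, -1.0]]
wrist_force: [-3.2, -2.2, 7.5]
finger_gap: 0.0149
```

Call:
servo_tool(increments=[[0, 0, 0.04, 0, 0, 0, -1], [0, 0, 0, 0, 0, 0, -1]])

```text
time: 22.88
tool_pos: [0.6088, 0.0251, 0.1988]
orientation: [[-0.94, 0.342, 0.002], [0.342, 0.94, 0.001], [-0.002, 0.001, -1.0]]
wrist_force: [-3.4, -2.4, 8.4]
finger_gap: 0.0148
```

Call:
servo_tool(increments=[[0, 0, 0.03, 0, 0, 0, -1], [0, 0, 0, 0, 0, 0, -1], [0, 0, 0, 0, 0, 0, -1]])

```text
time: 23.25
tool_pos: [0.6093, 0.0255, 0.1986]
orientation: [[-0.94, 0.342, 0.004], [0.342, 0.94, 0.001], [-0.003, 0.002, -1.0]]
wrist_force: [-4.4, -1.7, 11.5]
finger_gap: 0.0148
```

Call:
servo_tool(increments=[[0, 0, 0.03, 0, 0, 0, -1], [0, 0, 0, 0, 0, 0, -1], [0, 0, 0, 0, 0, 0, -1]])

```text
time: 23.62
tool_pos: [0.6097, 0.0255, 0.1985]
orientation: [[-0.94, 0.342, 0.005], [0.342, 0.94, 0.001], [-0.004, 0.003, -1.0]]
wrist_force: [-5.9, -3.1, 17.4]
finger_gap: 0.0151
```

```bash
python3 look.py scene e1 260 170 100 95 8 15 220; python3 -c "
from h import *
f=grab('scene');cv2.imwrite('pics/e2.png',f['color']);s=state();print(s['wrist_force'],s['wrist_torque'],s['tool_pos'],s['finger_gap'])"
```

```text
[-4.77908974 -1.59091478 17.40681035] [-0.79593797  1.80272241 -0.01472487] [0.60969956 0.02551247 0.19851598] 0.0152030024951252
```

View pics/e1.png

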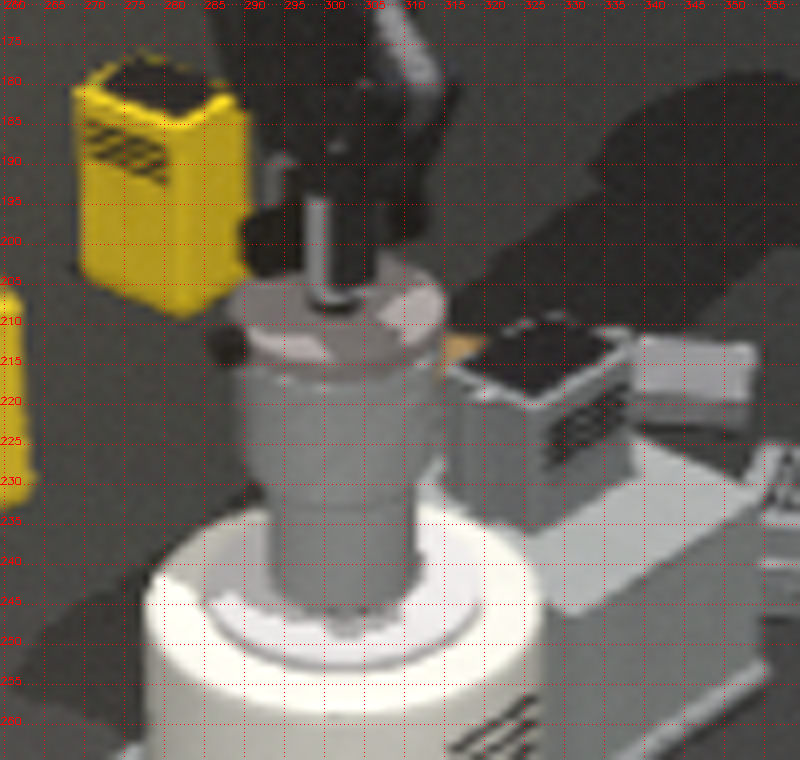

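View pics/e2.png

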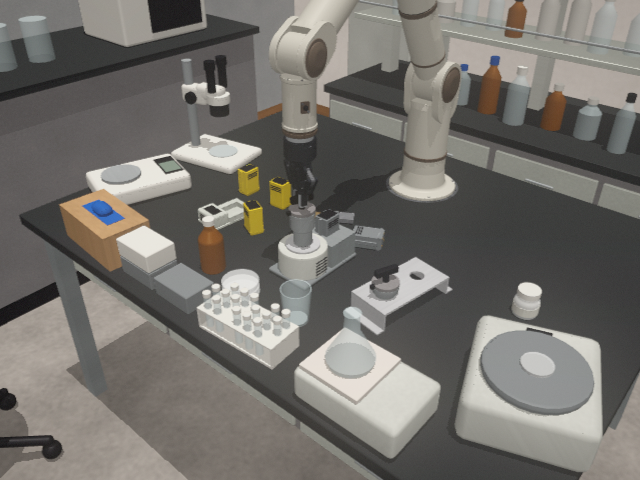

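```bash
python3 - <<'E'
from h import *
np.set_printoptions(precision=2,suppress=True)
fs=[grab('scene') for _ in range(3)];s=fs[0];g=np.mean([f['color'] for f in fs],0).mean(2)
for u in (328,330,332,334,336): print(u,'top rows210-222',g[208:224,u].astype(int),'bot 226-240',g[226:242,u].astype(int))
# predictions of +y face top (z=.128) and deck line (.08), at each column
c=(.513,.0262)
for z in (.128,.08):
    A=proj(s,[c[0]+.026,c[1]+.02,z]);B=proj(s,[c[0]-.026,c[1]+.02,z])
    print(z,[float(A[1]+(u-A[0])*(B[1]-A[1])/(B[0]-A[0])) for u in (328,330,332,334,336)])
print(state()['time'],state()['wrist_force'])
E
```

```text
328 top rows210-222 [ 50  71  48  48  48  48  49  49  50  50  74 130 119  96  94  80] bot 226-240 [ 73  80  74  92  93  97  97  97  96 104 148 157 160 159 160 160]
330 top rows210-222 [ 53  73  51  47  48  48  48  49  52  89 126 113  94  92  57  55] bot 226-240 [ 55  59  89  89  93  97  96  98 111 148 158 157 159 160 160 159]
332 top rows210-222 [ 48  51  56  48  48  47  49  52  90 137 105  96  93  55  78  54] bot 226-240 [ 82  88  90  97  96  96  99 122 150 158 157 157 158 158 160 158]
334 top rows210-222 [ 48  50  56  89  48  48  52  88 135  97  95  79  55  61  51  65] bot 226-240 [ 89  93  96  96  96  99 123 159 159 160 158 158 158 158 159 158]
336 top rows210-222 [ 49  50  63 128  92  62 130 130  96  94  74  57  60  57  66  58] bot 226-240 [ 96  96  95  96 102 148 160 160 159 159 160 158 157 158 158 158]
0.128 [220.22136724737064, 219.00537411289278, 217.78938097841493, 216.57338784393707, 215.35739470945921]
0.08 [235.98257630082048, 234.71410479736753, 233.44563329391454, 232.17716179046155, 230.90869028700857]
23.875 [-6.73 -1.9  17.11]
```

The pack stands 48 mm proud of the deck within about 1 mm, so it is fully home. The cup is seated and held down at 17 N. Handing in.

```bash
python3 -c "
from h import *
workorder.close_job();s=state();print(s['time'],s['wrist_force'],s['tool_pos'],s['finger_gap'])"
```

```text
the job is handed in; nothing more can be done
the job is handed in; nothing more can be done
```

The job is handed in at about 24 s of the 64 s allowed. The charged grey pack is plugged into the mill, and the taller cup is on the drive hub, still gripped and pressed down. The hand-in gave no verdict, and no state could be read afterwards.

- **Battery pack:** it met the well floor at the expected height with a 36 N push. In the last picture its edges are within about 0.3 px of where a fully home pack should be, so it is home to about 1 mm.
- **Cup:** I aligned it at −20°, between the two views of the keyway (−17° and −24°). The key went straight in with no vertical resistance, so no searching turn was needed.
- **Drive head:** the tool met the hub at a TCP height of about 0.205 m and stopped at 0.1985 m, about the 6 mm of travel. The push rose from 8 N to 17 N with no further movement, so the head is at its stop. I inferred this from the tool position and wrist force; the switch itself can't be read.
- **Other objects:** the last scene picture shows the short cup, the yellow packs and the other bench items standing where they were.

One check disagreed. While carrying the pack, one view suggested it sat about 2 mm higher in the grip than I assumed, but the floor contact and the final height check did not bear that out. A small side force of about 5–7 N remained on the cup at the end.

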